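# Line the corner heat shield and set it in the soldering hearth

## Robot

A 7-joint arm with a two-finger parallel gripper is mounted at the origin on the work surface. World frame = base frame: x ahead of the robot, y to its left, z up, the work surface at z = 0. Lengths are in mm, angles in rad, forces in N, time in s.
With the tool pointing down it reaches from about 400 to 875 mm from the base axis. Payload 4.4 kg.
Tool frame: the origin (TCP) lies at the very end of the fingers, on their centre line; the grasp point (between the pads) lies 19 mm behind it; z points along the fingers, y is the direction in which the jaws open and shut (so a half turn about z gives the same grasp; the last joint's range is limited). The gripper opens to 85 mm and grips with 20 to 120 N. Pads are 22 mm wide; open, the fingers measure 114 mm over their backs; the gripper's body (76 mm by 85 mm) begins 54 mm behind the grasp point. The pads swing forward as they close: fully open they stand 13 mm farther back than shut.
Start: joints at [1.066, 0.628, 0.038, 1.517, -0.027, 0.996, -0.02], TCP at [276.183, -588.422, 231.313] pointing down, gripper open.
Joint ranges: [-3.06, 3.06], [-0.37, 2.12], [-1.25, 1.32], [0.18, 2.47], [-1.1, 4.24], [0.23, 1.98], [-2.94, 2.94]. Speed limits (rad/s): [2.57, 2.57, 3.14, 3.14, 3.14, 3.14, 3.14].

## Interface

Orientations are given as a 3x3 rotation matrix whose columns are the frame's x, y, z axes.
In Python, from bench import sense, read_camera, camera_model, close_job gives the robot as it stands.
- The arm moves only by the tool arm_command, never from a script. Its argument "series" is a list of rows, each a list of 7 numbers: the gripper command: -1 is shut, 1 is fully open, values between are in proportion, then the shift along the tool's x, y, z in cm, then the turn, a rotation vector about the tool's x, y, z in degrees. In form: [[fingers, x, y, z, wx, wy, wz], ...]. A call has 1 to 20 rows; each row shifts and turns the commanded pose from where the row before left it, along the tool's axes as they then stand; what a row does not reach is not made up. A row lasts 1/8 s, in which the tool goes at most 62.5 mm and 10.7 degrees, less where a joint would pass 70% of its speed; a pose out of reach is approached as far as the arm can. A call is refused whole if a number of a shift passes 6.25 or a number of a turn 10.7, either way. A call with a gripper value outside its range is refused whole. The fingers move at their own pace and stop on an object; "squeeze" is the grip in N (left out, the last holds). Time passes only in rows, so rows that do not move let the fingers close. It gives the time, the measured TCP pose, the force and the opening at its end, in the units of the state.
- sense(): the state, without advancing time (a new reading comes with each control period).
- read_camera(name): name is "scene" or "top" or "wrist"; returns the picture (480x640x3 uint8, red, green, blue); there is no depth.
- camera_model(name): a dict with "fx", "fy", "cx", "cy" (pixels), "view" (4x4, takes a point from world to camera coordinates); the wrist camera has in their place "T_tool_cam" (4x4, takes a point from camera to tool coordinates, whose origin is the TCP and whose axes are the flange's). Camera axes: x right, y down, z forward; pixel columns grow to the right and rows downward; lengths in mm; the calibration is good to about 2 mm. A picture is of the moment at which its call begins: read the wrist's pose just before it. camera_model takes no time and is no camera call.
- close_job(): hands the job in, once; it reports no verdict.
The state is a dict: "t": time; "qpos": joint angles; "qd": joint speeds; "effort": joint torques, N m; "tcp_pos": TCP position; "orientation": TCP orientation; "contact_force": force on the tool from outside, world axes, zero at the start; "torque": the same for the moment, N m; "grip_width": finger opening in mm.
Only numpy, scipy, OpenCV 4.12 (cv2) and the standard library are available. Lean on these libraries where they do the work, as an engineer would, in place of code of your own. Each camera call takes 0.05 s, during which the arm holds its last target.

## Task

Set up the heat shield on the soldering hearth. Out on the open bench, first stand the white corner brick fully down in the foot channel of the steel corner holder, nested into its V with the legs aligned; then carry the two together in under the clear hood and stand them upright, fully down on the pan floor in the gap behind and to the right of the soldering board. Do not knock the brick or the holder over, leave everything else on the bench where it lies, and let go.

Things in the scene. Friction and masses are not known exactly. Their poses are not given: they have to be found in the camera images.
- brick_leg (a point): Corner brick: white refractory angle standing on end. Two equal legs at right angles, 65 mm long outside, 10 thick, 83 high, about 0.12 kg. Point: middle of leg A, half-way up, mid-thickness. z up; leg A lies along x, free end at -x, outer face to -y; outer V corner at x +32.5, y -5 mm; leg B runs from it to +y, outer face to +x. Inside of the angle: -x, +y.
- holder_leg (a point): Corner holder: grey steel angle standing on end. Two equal legs, 70 mm long outside, 3 thick, 50 high, a channel along their inner foot, about 0.24 kg. Point: middle of leg A, half-way up (25 mm), mid-thickness. Axes as the brick's: leg A along x, free end at -x, outer face to -y; outer V corner at x +35, y -1.5 mm; leg B runs from it to +y, outer face to +x.
- holder_channel (a point): Middle of leg A's foot channel, on its floor (3 mm above the foot), axes as holder_leg. Channel 12 mm clear; lip 3 mm thick, straight to 15 mm above the foot, then leaning 45 degrees inwards to 18 mm (21 mm from the leg's outer face); leg B's is alike. Home, the brick's foot is on this floor, its V corner 3 to 5 mm inside the holder's in x and y.
- holder_top (a point): Middle of the top edge of the holder's leg A, axes as holder_leg. With the brick home its top 33 mm stands clear above this edge; a finger below it beside the brick would be where the steel must go, so set the brick in by its top. Pinching brick and steel together is 13 to 15 mm wide; keep the inner fingertip above the lip.
- seat (a point): On the fixed hearth pan's floor, 10 mm above the table, in its back right corner: where the holder's outer V corner (foot) belongs. z up, x to the pan's back, y to the left; fitted, the holder's axes are parallel to these. Gaps for leg A (along the right rim) and leg B (along the back rim) are each 20 mm wide, from 1 mm outside this point to 19 mm inside it; the foot is 18 mm.
- board (a point): Top centre of the white soldering board in the pan: 100 mm in x, 150 in y, 15 high; a black charcoal block stands on its left part. Axes as seat. Pan 127 by 177 mm over all; its plain upright rim is 3 mm thick and stands 14 mm above the pan floor. The holder goes in the two gaps behind the board and to its right.
- hood_lip (a point): Underside of the clear hood, middle of its front edge, 260 mm above the table; axes as seat. Level sheet, from here 240 mm to +x and 165 mm to either side in y, about 330 mm wide, held by a tube and a post on the left. Below it a gripper pointing straight down has no room: lean the tool back to the robot 35 to 45 degrees and hold leg A towards its free end.
- dish: white ceramic borax dish, 84 mm across, 28 mm high, bystander; origin centre of underside
- tweezers: copper tweezers lying flat, 150 mm long (along x), 6 mm high, bystander; origin centre of underside
- block: steel bench block 65 by 65 by 22 mm, bystander; origin centre of underside
- hammer: hammer lying down, 230 mm long (along x), 26 mm high, bystander; origin mid-length on the underside
- flux: flux jar, 48 mm across, 65 mm high, bystander; origin centre of underside
- brush: brass brush lying down, 190 mm long (along x), 20 mm high, bystander; origin mid-length on the underside
- mandrel: steel ring mandrel lying down, 300 mm long (along x), 25 mm thick, bystander; origin mid-length on the underside

How it is judged:
By the outcome, as a careful person would: the job done as asked, in the order asked, and still so for the second after the job is handed in, with the robot touching nothing.
It also fails if it takes over 67 s, if anything falls off the work surface, if the arm or the gripper's body presses on something with over 40 N, if the wrist force passes 120 N, or if a joint passes its speed limit or range.

## Working session

There is one attempt and no reset: what is moved stays moved. The work goes in short steps, Python scripts to look and compute and a tool call to move; the robot and the scene stay as the last step left them, time stands still between calls to the robot, and variables do not carry over. Pictures are saved under pics/ and viewed, and the job is handed in when it is done.

Besides the shell and the picture viewer there is one more tool, called as name(argument=value, ...) on one line, values as JSON. arm_command: Moves the arm, as the interface text tells. Its arguments: {"type":"object","properties":{"series":{"type":"array","items":{"type":"array","items":{"type":"number"}}},"squeeze":{"type":"number"}},"required":["series"]}

```bash
ls; mkdir -p pics; python3 - <<'E'
from bench import *
import cv2,numpy as np
s=sense();print(s)
for n in ["scene","top","wrist"]:
    im=read_camera(n);cv2.imwrite(f"pics/{n}0.png",im[:,:,::-1]);print(n,camera_model(n))
E
```

```text
pics
{'t': 0.0, 'qpos': array([ 1.06621928,  0.62931818,  0.038467  ,  1.51836966, -0.02698268,
        0.99626805, -0.02000434]), 'qd': array([ 4.38659948e-05,  1.43926167e-04,  6.49040671e-04, -8.73516938e-05,
        1.10675355e-03, -3.91296416e-04,  1.49378276e-04]), 'effort': array([-7.70268307e-04, -5.63392103e+01,  1.22562166e+00, -1.93446583e+01,
        1.09174498e-02,  1.06605070e-02,  1.07577119e-05]), 'tcp_pos': array([ 275.88971183, -587.86837529,  230.40711476]), 'orientation': array([[ 9.05278331e-01,  4.24818143e-01, -8.30384256e-04],
       [ 4.24818952e-01, -9.05276834e-01,  1.64712565e-03],
       [-5.19987713e-05, -1.84387012e-03, -9.99998299e-01]]), 'contact_force': array([ 0.16068926, -0.05278189,  1.07576424]), 'torque': array([ 0.02709252, -0.03506327,  0.0282395 ]), 'grip_width': 85.25661113566358}
scene {'fx': 622.1346420813636, 'fy': 622.1346420813636, 'cx': 322.67776420899634, 'cy': 231.26090849291703, 'view': array([[-5.74318762e-01,  8.18630736e-01, -1.29518657e-03,
         3.73674349e+02],
       [ 7.17562804e-01,  5.02650731e-01, -4.82126400e-01,
    
[... 411 characters left out ...]
e-01,  4.75791042e-02, -2.01282262e-01,
         5.54905839e+02],
       [ 2.00849921e-01, -1.37488764e-02, -9.79525537e-01,
         1.01605321e+03],
       [ 0.00000000e+00,  0.00000000e+00,  0.00000000e+00,
         1.00000000e+00]])}
wrist {'fx': 399.8081222252304, 'fy': 399.8081222252304, 'cx': 317.6999330539571, 'cy': 234.7781788977613, 'T_tool_cam': array([[ 5.26188738e-04, -9.54574705e-01, -2.97971232e-01,
         7.52925354e+01],
       [ 9.99999712e-01,  6.65335636e-04, -3.65552007e-04,
         2.59555785e-01],
       [ 5.47197578e-04, -2.97970953e-01,  9.54574780e-01,
        -1.44791668e+02],
       [ 0.00000000e+00,  0.00000000e+00,  0.00000000e+00,
         1.00000000e+00]])}
```

View pics/scene0.png

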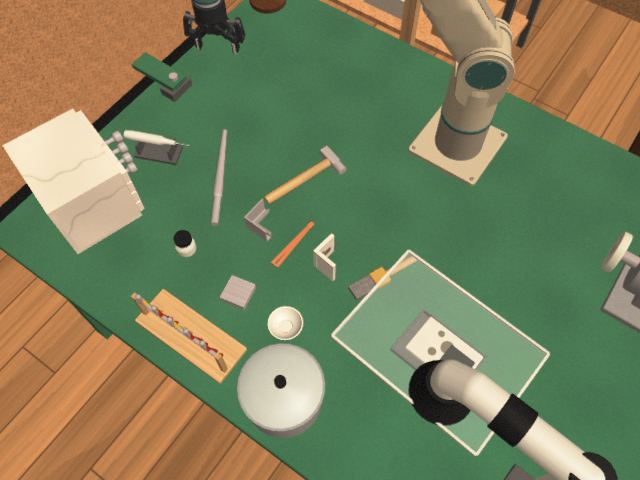

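View pics/top0.png

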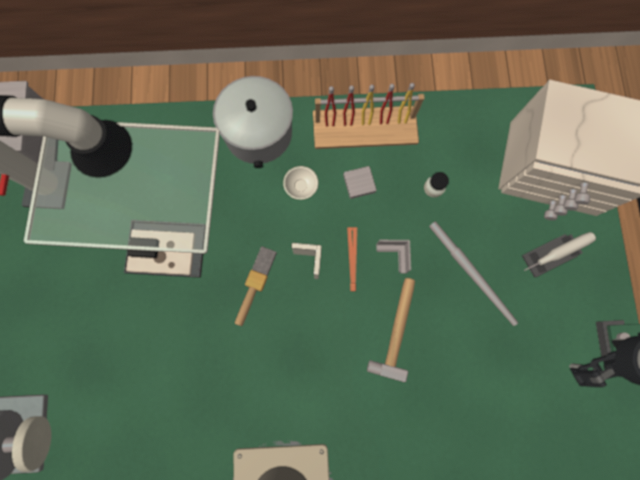

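View pics/wrist0.png

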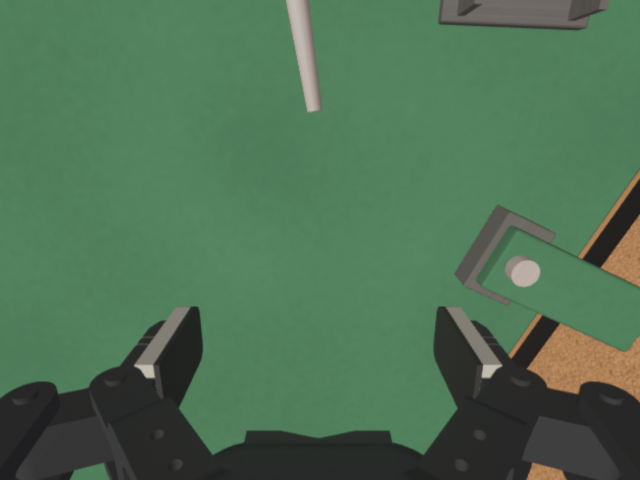

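The top view shows the brick at about (310,258), the holder at (396,254) and the pan at (165,250), partly under the hood. I'll zoom in on these.

```bash
cat > h.py <<'E'
import numpy as np,cv2,json
from bench import *
def cast(o,d,z): return o+d*((z-o[2])/d[2])
def ray(name,uv,s=None):
    m=camera_model(name)
    d=np.array([(uv[0]-m['cx'])/m['fx'],(uv[1]-m['cy'])/m['fy'],1.])
    if name=='wrist':
        T=m['T_tool_cam'];R=np.array(s['orientation']);p=np.array(s['tcp_pos'])
        return R@T[:3,3]+p, R@T[:3,:3]@d
    V=m['view'];R=V[:3,:3];return -R.T@V[:3,3],R.T@d
def pt(name,uv,z,s=None):
    o,d=ray(name,uv,s);return cast(o,d,z)
def proj(name,P,s=None):
    m=camera_model(name);P=np.array(P,float)
    if name=='wrist':
        T=m['T_tool_cam'];q=T[:3,:3].T@(np.array(s['orientation']).T@(P-s['tcp_pos'])-T[:3,3])
    else: q=m['view'][:3,:3]@P+m['view'][:3,3]
    return np.array([m['fx']*q[0]/q[2]+m['cx'],m['fy']*q[1]/q[2]+m['cy']])
def two(n1,u1,n2,u2,s1=None,s2=None):
    o1,d1=ray(n1,u1,s1);o2,d2=ray(n2,u2,s2)
    A=np.stack([d1,-d2],1);t=np.linalg.lstsq(A,o2-o1,rcond=None)[0]
    a=o1+d1*t[0];b=o2+d2*t[1];return (a+b)/2,np.linalg.norm(a-b)
def crop(im,x0,y0,x1,y1,k,fn): cv2.imwrite(fn,cv2.resize(im[y0:y1,x0:x1,::-1],None,fx=k,fy=k,interpolation=cv2.INTER_CUBIC))
def snap(tag):
    s=sense();im=read_camera('wrist');np.savez(f'{tag}.npz',im=im,p=s['tcp_pos'],R=s['orientation']);cv2.imwrite(f'pics/{tag}.png',im[:,:,::-1]);return s,im
def load(tag):
    z=np.load(f'{tag}.npz');return dict(tcp_pos=z['p'],orientation=z['R']),z['im']
E
python3 - <<'E'
from h import *
t=cv2.imread('pics/top0.png')[:,:,::-1];s=cv2.imread('pics/scene0.png')[:,:,::-1]
crop(t,270,220,430,300,5,'pics/tc1.png');crop(t,100,200,240,300,5,'pics/tc2.png');crop(s,380,300,500,390,6,'pics/sc1.png')
for n,u,z in [('brick corner',(320,247),83),('holder corner',(410,243),50),('pan corner',(200,222),14)]: print(n,pt('top',u,z))
E
```

```text
brick corner [ 531.46519089 -109.47139575   83.        ]
holder corner [ 537.074909   -318.90758216   50.        ]
pan corner [620.11533278 175.05621517  14.        ]
```

View pics/tc1.png

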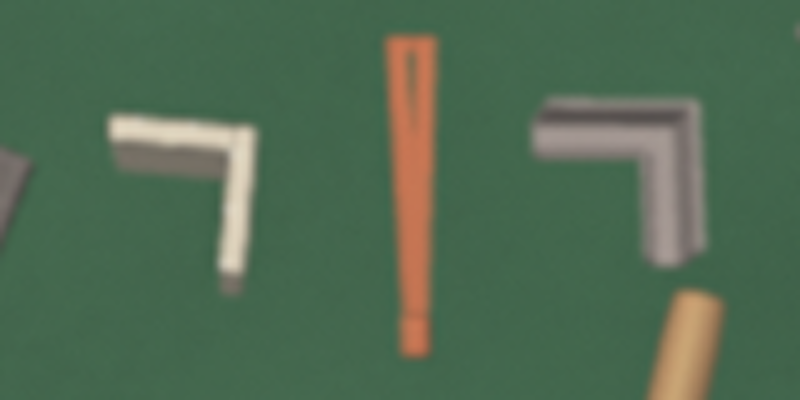

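View pics/tc2.png

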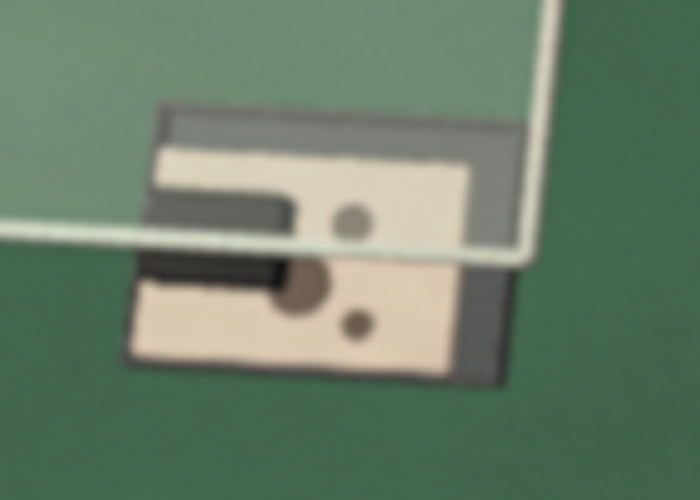

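View pics/sc1.png

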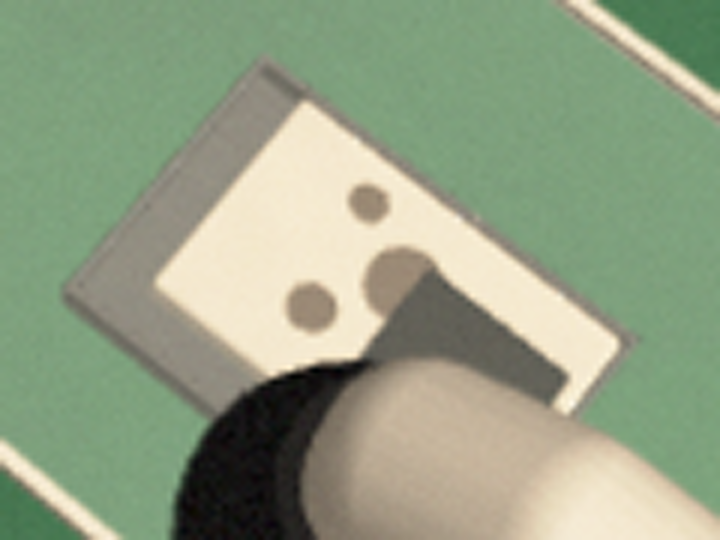

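arm_command(series=[[1,3.2,-2.7,0,0,0,0],[1,3.2,-2.7,0,0,0,0],[1,3.2,-2.7,0,0,0,0],[1,3.2,-2.7,0,0,0,0],[1,3.2,-2.7,0,0,0,0],[1,3.2,-2.7,0,0,0,0],[1,3.2,-2.7,0,0,0,0],[1,3.2,-2.7,0,0,0,0],[1,3.2,-2.7,0,0,0,0],[1,3.2,-2.7,0,0,0,0],[1,0,0,0,0,0,8.4],[1,0,0,0,0,0,8.4],[1,0,0,0,0,0,8.4],[1,0,0,0,0,0,0],[1,0,0,0,0,0,0]])

```text
t: 2.02
tcp_pos: [451.1, -207.9, 231.2]
orientation: [[1.0, 0.002, -0.0], [0.002, -1.0, 0.0], [-0.0, -0.0, -1.0]]
contact_force: [-0.3, 1.0, 0.7]
grip_width: 85.3
```

```bash
python3 - <<'E'
from h import *
s,im=snap('w1');print(s['t'],s['tcp_pos'],s['orientation'],s['qpos'])
E
```

```text
2.025 [ 451.11357711 -207.93628903  231.2414992 ] [[ 9.99998751e-01  1.56765282e-03 -2.01231586e-04]
 [ 1.56767548e-03 -9.99998765e-01  1.12479332e-04]
 [-2.01055009e-04 -1.12794657e-04 -9.99999973e-01]] [ 0.28147701  0.41354808  0.13093798  1.93857562 -0.07365795  0.79421023
 -1.11605856]
```

View pics/w1.png

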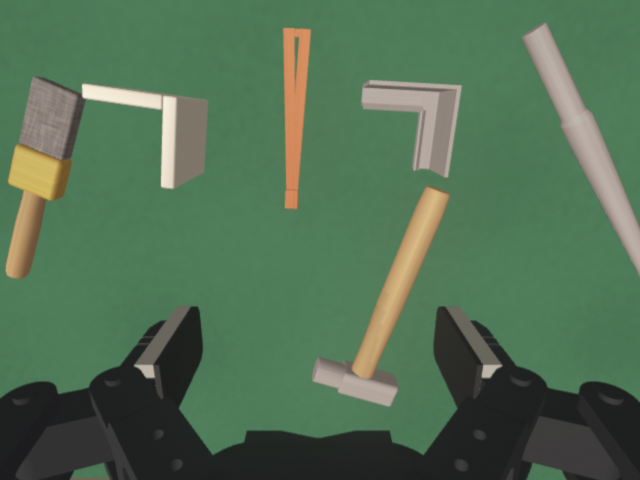

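The brick's top V corner is near (176,97) and the holder's is near (461,86). The hammer handle ends close to the holder's leg A at (437,190). I'll zoom in for the exact edges.

```bash
python3 - <<'E'
from h import *
s,im=load('w1')
crop(im,70,70,220,200,5,'pics/w1b.png');crop(im,350,70,480,200,5,'pics/w1h.png')
E
```

```text
(no output)
```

View pics/w1b.png

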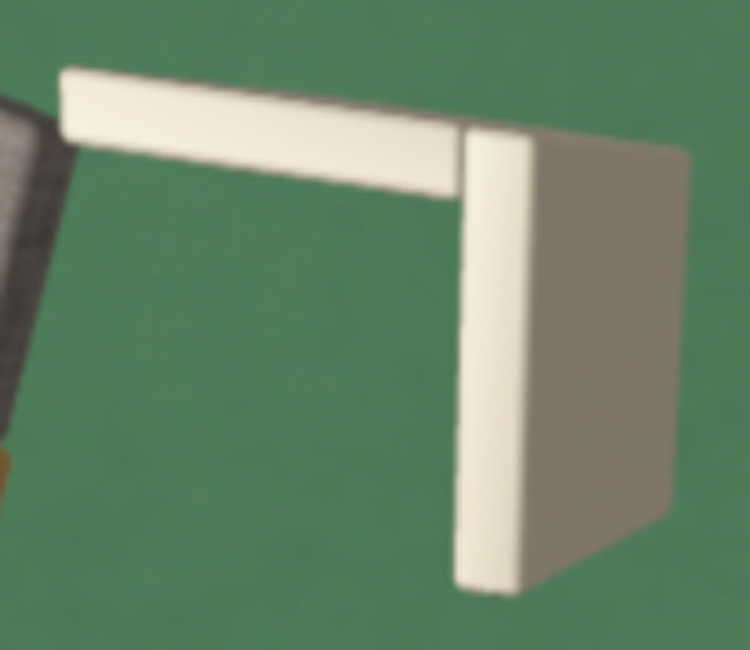

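View pics/w1h.png

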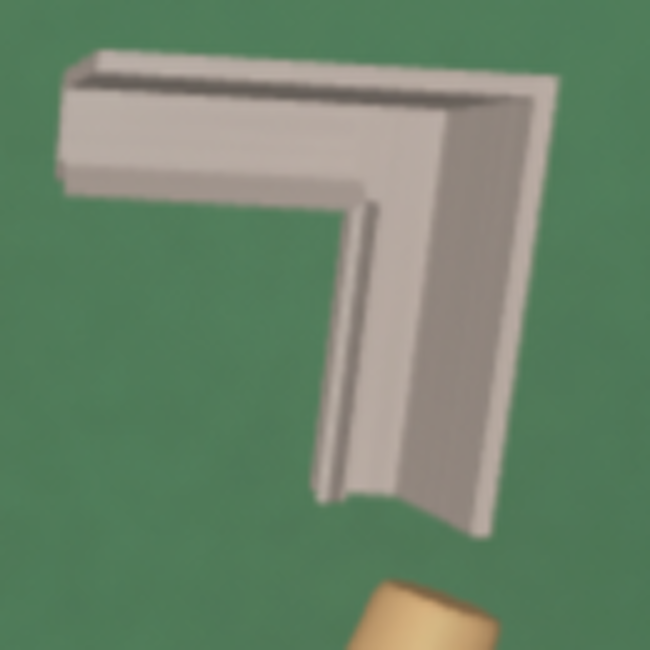

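```bash
python3 - <<'E'
from h import *
s,im=load('w1')
f=lambda U,ox,oy,z: pt('wrist',((U[0]+.5)/5-.5+ox,(U[1]+.5)/5-.5+oy),z,s)[:2]
def yaw(v): return np.degrees(np.arctan2(v[1],v[0]))
def rep(n,c,a,b,ox,oy,z):
    c,a,b=[f(q,ox,oy,z) for q in (c,a,b)]
    print(n,'corner',c,'Aend',a,'Bend',b,'len',np.linalg.norm(c-a),np.linalg.norm(c-b),'yawA',yaw(c-a),'yawB',yaw(b-c)-90)
rep('brick',(534,130),(518,592),(63,69),70,70,83)
rep('holder',(559,77),(488,537),(98,50),350,70,50)
print(f((480,592),70,70,83), f((455,585),70,70,83))
print('hammer handle end',f((440,590),350,70,20), f((90,150),70,70,20))
print('top cam check',pt('top',(270+255/5,220+127/5),83),pt('top',(270+698/5,220+100/5),50))
E
```

```text
brick corner [ 535.80134348 -110.35665177] Aend [ 471.09090847 -101.29690439] Bend [543.58668067 -46.46059024] len 65.34155967712194 64.36861156405342 yawA -7.969859171954882 yawB -6.946891348544725
holder corner [ 544.94619877 -318.06524361] Aend [ 474.42085839 -314.1715952 ] Bend [ 548.65924447 -247.41659431] len 70.63274122791466 70.746154351426 yawA -3.1600467244273998 yawB -3.0084976325603066
[471.07843391 -95.66427641] [472.11790736 -92.07917058]
hammer handle end [ 460.04069131 -316.21059368] [534.42707312 -13.96911125]
top cam check [ 535.00057709 -111.89531513   83.        ] [ 544.19443745 -318.61928503   50.        ]
```

Brick: yaw about -7.5°, corner (535.8, -110.4). Holder: yaw about -3.1°, corner (545, -318). The top camera agrees to within 1.6 mm. I'll grip the brick's leg A by its top.

arm_command(series=[[1,1.85,-3.55,0,0,0,0],[1,1.85,-3.55,0,0,0,0],[1,1.86,-3.55,0,0,0,7.6],[1,0,0,4,0,0,0],[1,0,0,4,0,0,0],[1,0,0,3,0,0,0],[1,0,0,0,0,0,0],[1,0,0,0,0,0,0]])

```text
t: 3.08
tcp_pos: [507.6, -101.9, 122.2]
orientation: [[0.991, -0.133, 0.001], [-0.133, -0.991, -0.0], [0.001, -0.0, -1.0]]
contact_force: [0.3, -0.1, 0.9]
grip_width: 85.1
```

```bash
python3 - <<'E'
from h import *
s,im=snap('w2');print(s['t'],s['tcp_pos'],s['qpos'])
E
```

```text
3.075 [ 507.61068474 -101.91041252  122.22176317] [ 0.0640131   0.60455781  0.11862051  1.99099304 -0.12893065  0.55156669
 -1.43263676]
```

View pics/w2.png

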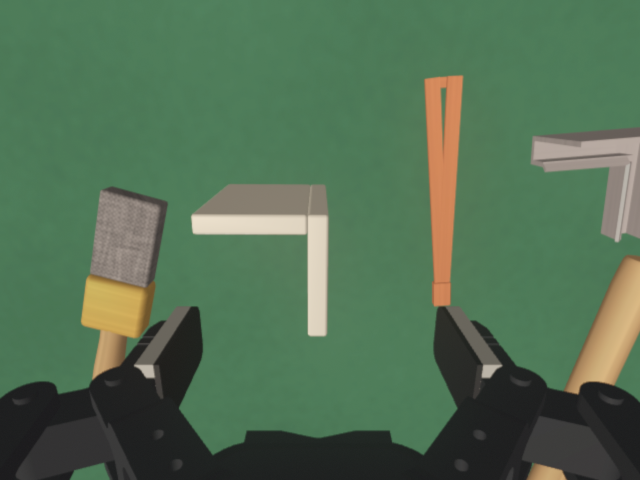

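Leg A now lies vertical at u≈317, on the jaw centre line and between the fingers. I'll lower and grip.

arm_command(series=[[1,0,0,3.5,0,0,0],[1,0,0,2.2,0,0,0],[1,0,0,1.0,0,0,0],[0,0,0,0,0,0,0],[-0.5,0,0,0,0,0,0],[-1,0,0,0,0,0,0],[-1,0,0,0,0,0,0],[-1,0,0,0,0,0,0],[-1,0,0,0,0,0,0]], squeeze=40)

```text
t: 4.25
tcp_pos: [507.3, -101.8, 54.9]
orientation: [[0.991, -0.133, 0.001], [-0.133, -0.991, -0.0], [0.001, 0.0, -1.0]]
contact_force: [-0.6, 0.8, 6.4]
grip_width: 9.0
```

arm_command(series=[[-1,0,0,-1,0,0,0],[-1,0,0,-3,0,0,0],[-1,0,0,-3.5,0,0,0],[-1,0,0,-3,0,0,-4.5],[-1,0.3,3.5,0,0,0,0],[-1,0.3,3.5,0,0,0,0],[-1,0.3,3.5,0,0,0,0],[-1,0.3,3.5,0,0,0,0],[-1,0.3,3.5,0,0,0,0],[-1,0,2,0,0,0,0],[-1,0,1,0,0,0,0],[-1,0,0,0,0,0,0],[-1,0,0,0,0,0,0],[-1,0,0,0,0,0,0]])

```text
t: 6.0
tcp_pos: [510.9, -305.7, 159.3]
orientation: [[0.999, -0.053, -0.0], [-0.053, -0.999, 0.001], [-0.0, -0.001, -1.0]]
contact_force: [-1.0, -0.4, -2.1]
grip_width: 9.6
```

```bash
python3 - <<'E'
from h import *
s,im=snap('w3');print(s['t'],s['tcp_pos'],s['orientation'],s['grip_width'],s['contact_force'])
t=read_camera('top');crop(t,340,200,460,300,6,'pics/t3.png');np.save('t3.npy',t)
E
```

```text
6.0 [ 510.90932243 -305.74312168  159.33808543] [[ 9.98574557e-01 -5.33746547e-02 -2.39305032e-05]
 [-5.33746195e-02 -9.98574251e-01  7.84728473e-04]
 [-6.57809955e-05 -7.82332606e-04 -9.99999692e-01]] 9.618780785142246 [-1.04469616 -0.41078202 -2.0869988 ]
```

View pics/w3.png

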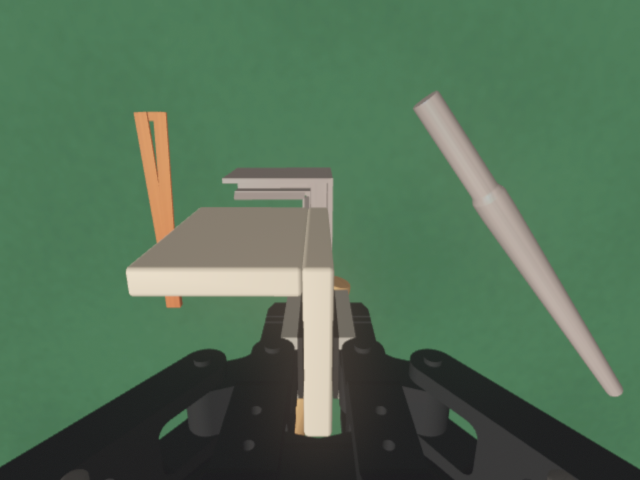

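View pics/t3.png

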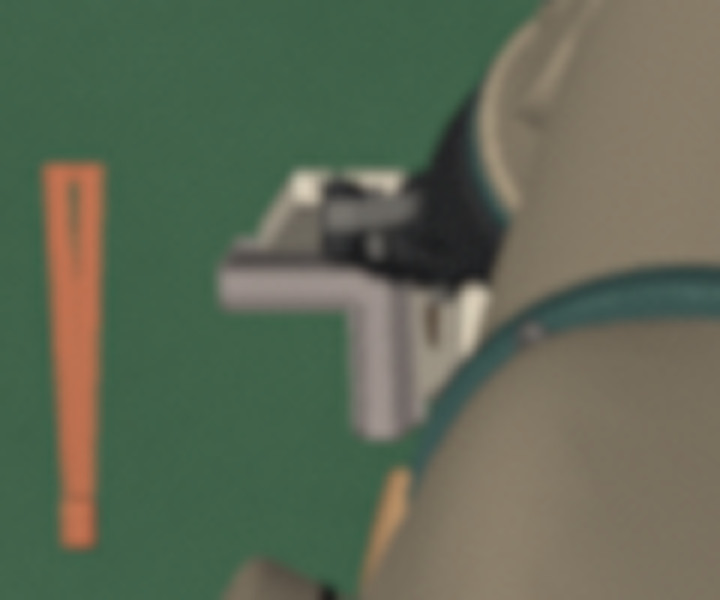

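```bash
python3 - <<'E'
from h import *
s,im=load('w3')
crop(im,120,155,350,305,3.4,'pics/w3c.png')
R=s['orientation'];p=s['tcp_pos']
def P(dx,dy,h): # brick frame rel corner; h above foot
    ex=R[:,0];ey=-R[:,1]
    return p+ex*(29.4+dx)+ey*(-5+dy)+np.array([0,0,h-55.])
for n,a in dict(ctop=(0,0,83),cfoot=(0,0,0),Btop=(0,65,83),Bfoot=(0,65,0),Aend=(-65,0,83),Btopin=(-10,65,83)).items(): print(n,proj('wrist',P(*a),s), (proj('wrist',P(*a),s)-[120,155]+.5)*3.4)
E
```

```text
ctop [331.67250668 264.13514372] [721.38652273 372.75948864]
cfoot [326.46965151 204.34523192] [703.69681513 169.47378854]
Btop [124.18820396 263.99369356] [ 15.93989345 372.27855811]
Bfoot [199.37385475 204.26502605] [271.57110615 169.20108857]
Aend [329.70505925 431.72447815] [714.69720146 942.56322571]
Btopin [128.67219162 293.07343337] [ 31.18545151 471.14967347]
```

View pics/w3c.png

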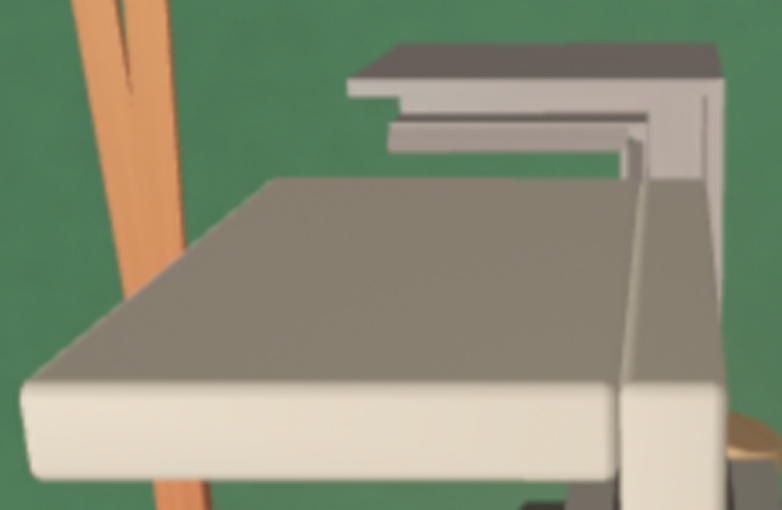

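```bash
python3 - <<'E'
from h import *
s,im=load('w3')
f=lambda U,z: pt('wrist',((U[0]+.5)/3.4-.5+120,(U[1]+.5)/3.4-.5+155),z,s)
z0=s['tcp_pos'][2]-55
hc=f((723,79),50);hb=f((348,80),50);bf=f((706,179),z0);bt=f((723,380),z0+83);bb=f((272,179),z0)
print('hc',hc,'hb',hb,'yaw',np.degrees(np.arctan2(*(hb-hc)[[1,0]]))-90,np.linalg.norm(hb-hc))
print('brick foot c',bf,'top c',bt,'B foot end',bb, np.degrees(np.arctan2(*(bb-bf)[[1,0]]))-90)
R=s['orientation'];print('delta tool (foot)',R.T@(hc-bf),'(top)',R.T@(hc-bt))
E
```

```text
hc [ 544.46412001 -317.2972173    50.        ] hb [ 547.97940401 -247.03176389   50.        ] yaw -2.864041202938779 70.3533308692247
brick foot c [ 538.43469138 -312.65547365  104.33808543] top c [ 539.22729439 -312.46738118  187.33808543] B foot end [ 541.87320166 -247.29944176  104.33808543] -3.0116677037697457
delta tool (foot) [ 6.27215975  4.35581748 54.33428189] (top) [  5.49618573   4.65088029 137.33412768]
```

arm_command(series=[[-1,0.2,0.02,2,0,0,0],[-1,0,0,2,0,0,0],[-1,0,0,1,0,0,0],[-1,0,0,0,0,0,0],[-1,0,0,0,0,0,0]])

```text
t: 6.72
tcp_pos: [513.0, -307.7, 110.0]
orientation: [[0.998, -0.055, 0.001], [-0.055, -0.998, -0.001], [0.001, 0.001, -1.0]]
contact_force: [-0.5, 0.0, -2.0]
grip_width: 9.4
```

```bash
python3 - <<'E'
from h import *
s,im=snap('w4');print(s['t'],s['tcp_pos'],s['grip_width'],s['contact_force'])
crop(im,120,155,350,305,3.4,'pics/w4c.png')
E
```

```text
6.725 [ 513.0264821  -307.71055414  109.98994088] 9.445864818282885 [-5.00158602e-01  5.95319697e-05 -2.01878666e+00]
```

View pics/w4c.png

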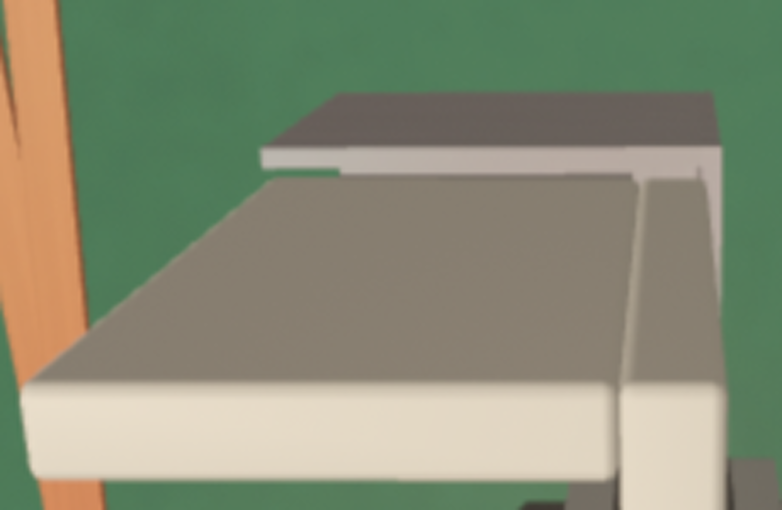

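```bash
python3 - <<'E'
from h import *
s,im=load('w4')
f=lambda U,z: pt('wrist',((U[0]+.5)/3.4-.5+120,(U[1]+.5)/3.4-.5+155),z,s)
z0=s['tcp_pos'][2]-55
hc=f((721,148),50);hb=f((261,150),50);bf=f((706,179),z0);bt=f((723,380),z0+83)
print('hc',hc,'yaw',np.degrees(np.arctan2(*(hb-hc)[[1,0]]))-90,np.linalg.norm(hb-hc), 'bf',bf)
R=s['orientation'];print('delta tool (foot)',R.T@(hc-bf),'(top)',R.T@(hc-bt))
E
```

```text
hc [ 544.15117196 -317.34079061   50.        ] yaw -2.878254778818473 70.62270120781889 bf [ 540.59374247 -314.75241698   54.98994088]
delta tool (foot) [3.68924211 2.38546057 4.99535415] (top) [ 2.91999017  2.67987547 87.99472952]
```

arm_command(series=[[-1,-0.05,-0.18,0,0,0,0],[-1,0,0,0,0,0,0],[-1,0,0,0,0,0,0],[-1,0,0,0,0,0,0]])

```text
t: 7.28
tcp_pos: [512.2, -305.7, 109.4]
orientation: [[0.998, -0.055, 0.0], [-0.055, -0.998, -0.0], [0.0, 0.0, -1.0]]
contact_force: [-0.6, -0.8, -1.5]
grip_width: 9.2
```

```bash
python3 - <<'E'
from h import *
s,im=snap('w5');print(s['t'],s['tcp_pos'],s['grip_width'],s['contact_force'])
crop(im,280,180,350,220,11,'pics/w5c.png')
E
```

```text
7.275 [ 512.15725235 -305.70710041  109.38812929] 9.164517350107973 [-0.56701405 -0.79023991 -1.45400686]
```

View pics/w5c.png

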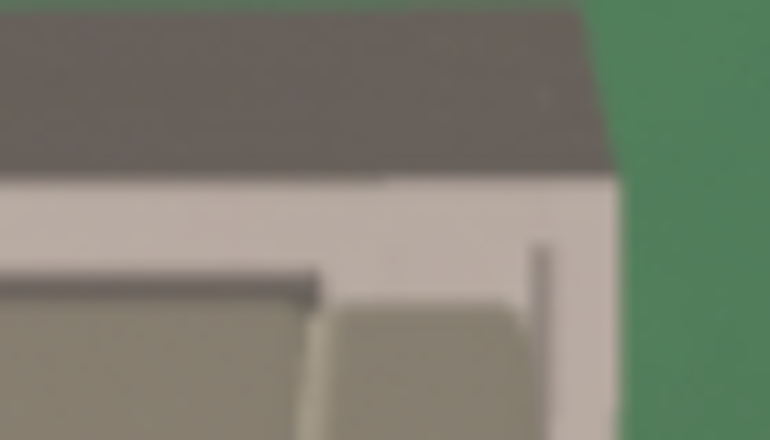

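arm_command(series=[[-1,0.05,0.02,0.5,0,0,0],[-1,0,0,1,0,0,0],[-1,0,0,1,0,0,0],[-1,0,0,0.6,0,0,0],[-1,0,0,0,0,0,0],[-1,0,0,0,0,0,0]])

```text
t: 8.07
tcp_pos: [512.8, -305.9, 78.4]
orientation: [[0.998, -0.055, 0.0], [-0.055, -0.998, -0.0], [0.0, 0.0, -1.0]]
contact_force: [-0.7, -0.3, -1.0]
grip_width: 9.4
```

Nothing resisted on the way down past the steel. I'll lower the rest of the way slowly.

arm_command(series=[[-1,0,0,0.5,0,0,0],[-1,0,0,0.5,0,0,0],[-1,0,0,0.4,0,0,0],[-1,0,0,0.3,0,0,0],[-1,0,0,0.2,0,0,0],[-1,0,0,0,0,0,0]])

```text
t: 8.82
tcp_pos: [512.6, -305.8, 59.1]
orientation: [[0.998, -0.055, -0.0], [-0.055, -0.998, 0.0], [-0.0, -0.0, -1.0]]
contact_force: [-0.6, -0.6, -0.3]
grip_width: 9.3
```

arm_command(series=[[-1,0,0,0.1,0,0,0],[-1,0,0,0.1,0,0,0],[-1,0,0,0.1,0,0,0],[-1,0,0,0,0,0,0]])

```text
t: 9.32
tcp_pos: [512.8, -306.0, 57.9]
orientation: [[0.998, -0.055, 0.001], [-0.055, -0.998, -0.0], [0.001, 0.0, -1.0]]
contact_force: [-2.5, 2.0, 10.1]
grip_width: 9.4
```

```bash
python3 - <<'E'
from h import *
s,im=snap('w6');print(s['t'],s['tcp_pos'],s['grip_width'],s['contact_force'])
crop(im,120,155,350,305,3.4,'pics/w6c.png')
E
```

```text
9.325 [ 512.77238826 -306.03964642   57.89964235] 9.422080786490325 [-2.48625238  2.00740792 10.06636813]
```

View pics/w6c.png

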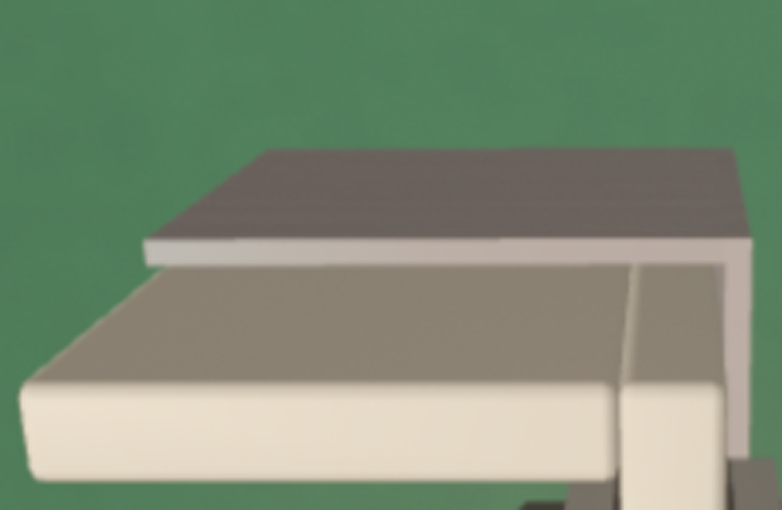

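Contact came at foot height 3 mm (TCP 57.9), so the brick is nested. I'll release, rise, and look at the pan.

arm_command(series=[[-0.6,0,0,-0.02,0,0,0],[0,0,0,0,0,0,0],[1,0,0,0,0,0,0],[1,0,0,0,0,0,0],[1,0,0,0,0,0,0],[1,0,0,-1,0,0,0],[1,0,0,-4,0,0,0],[1,0,0,-5,0,0,0],[1,-2,0,-5,0,0,0],[1,-3,0,-2,0,0,0],[1,0,0,0,0,0,0]])

```text
t: 10.75
tcp_pos: [461.5, -304.2, 229.2]
orientation: [[0.998, -0.058, 0.003], [-0.058, -0.998, -0.002], [0.003, 0.002, -1.0]]
contact_force: [0.3, -0.3, 0.5]
grip_width: 85.6
```

```bash
python3 - <<'E'
from h import *
s,im=snap('w7');print(s['t'],s['tcp_pos'],s['grip_width'],s['contact_force'])
g=lambda U:((U[0]+.5)/5-.5+100,(U[1]+.5)/5-.5+200)
print('hood front',pt('top',g((0,232)),260),pt('top',g((528,257)),260),pt('top',g((553,0)),260))
print('pan corners z24', [pt('top',g(u),24)[:2].round(1) for u in [(160,105),(525,125),(505,384),(128,360)]])
print('board z25', [pt('top',g(u),25)[:2].round(1) for u in [(157,147),(470,166),(450,376),(132,358)]])
E
```

```text
10.75 [ 461.49954929 -304.15844235  229.24724563] 85.64238978372735 [ 0.32605739 -0.31114908  0.45542909]
hood front [519.23679805 301.4076942  260.        ] [500.34019782 106.61466752 260.        ] [598.68410266  97.02235129 260.        ]
pan corners z24 [array([628.9, 335.9]), array([610.6, 161.7]), array([486.5, 171.2]), array([506.4, 347.1])]
board z25 [array([608. , 336.3]), array([591.5, 187.6]), array([491.4, 196.6]), array([507.1, 344.9])]
```

View pics/w7.png

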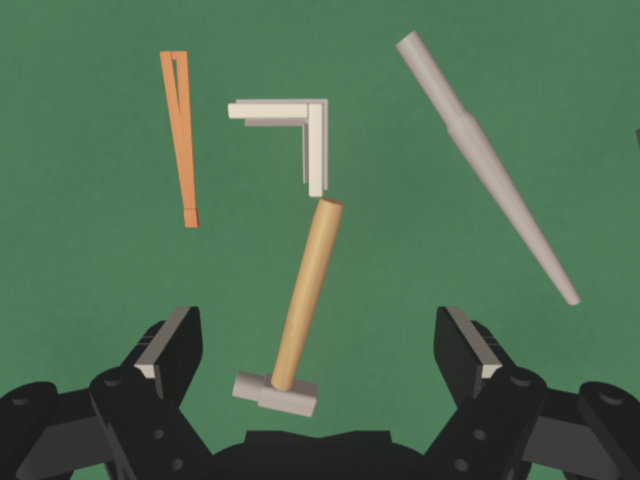

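The brick is nested and square: top V at (322,103), with steel visible evenly around it. From the top view the pan yaw is about -5° and the hood lip is at x≈506. I'll take a close look at the pan.

arm_command(series=[[1,-0.6,-3,0,0,0,0],[1,-0.6,-5,0,0,0,0],[1,-0.6,-5.2,0,0,0,0],[1,-0.6,-5.2,0,0,0,0],[1,-0.6,-5.2,0,0,0,0],[1,-0.6,-5.2,0,0,0,0],[1,-0.6,-5.2,0,0,0,0],[1,-0.6,-5.2,0,0,0,0],[1,-0.6,-5.2,0,0,0,0],[1,-0.6,-4,0,0,0,2],[1,0,-2,0,0,0,0],[1,0,0,0,0,0,0],[1,0,0,0,0,0,0]])

```text
t: 12.42
tcp_pos: [431.5, 201.5, 226.2]
orientation: [[0.996, -0.092, -0.001], [-0.092, -0.996, -0.001], [-0.0, 0.002, -1.0]]
contact_force: [0.4, 0.0, -0.7]
grip_width: 85.2
```

```bash
python3 - <<'E'
from h import *
s,im=snap('w8');print(s['t'],s['tcp_pos'],s['orientation'],s['qpos'])
E
```

```text
12.425 [431.54399254 201.47184952 226.20873943] [[ 9.95756682e-01 -9.20232351e-02 -5.95987050e-04]
 [-9.20240202e-02 -9.95755716e-01 -1.46080912e-03]
 [-4.59029131e-04  1.50945557e-03 -9.99998755e-01]] [-0.53223141  0.39076317  0.04884728  1.99282695 -0.0255357   0.75979607
 -2.13147489]
```

View pics/w8.png

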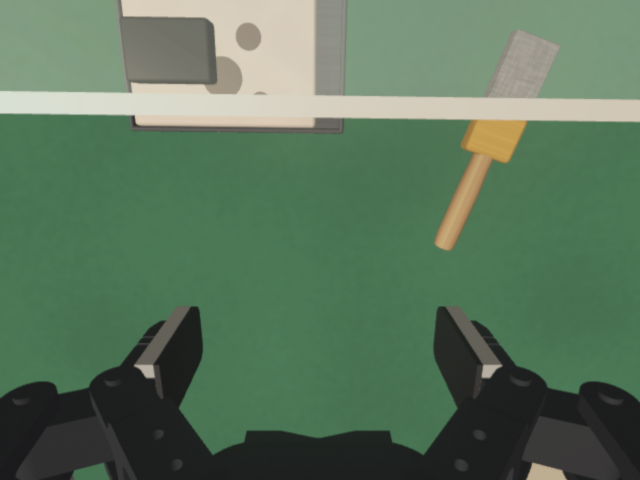

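arm_command(series=[[1,0,0,0,0,9,0],[1,0,0,0,0,9,0],[1,0,0,0,0,9,0],[1,0,0,0,0,8,0],[1,0,0,0,0,0,0],[1,0,0,0,0,0,0],[1,0,0,0,0,0,0]])

```text
t: 13.35
tcp_pos: [436.8, 203.4, 240.9]
orientation: [[0.877, -0.107, 0.469], [-0.081, -0.994, -0.075], [0.474, 0.027, -0.88]]
contact_force: [-0.3, -0.3, 0.8]
grip_width: 85.2
```

```bash
python3 - <<'E'
from h import *
s,im=snap('w9');print(s['t'],s['tcp_pos'],s['orientation'],s['qpos'])
E
```

```text
13.35 [436.83860652 203.35077193 240.9099117 ] [[ 0.87658128 -0.10686648  0.46923854]
 [-0.0812618  -0.99390075 -0.0745508 ]
 [ 0.47434352  0.02721867 -0.87991896]] [-1.31367124  0.34514558  0.70556503  2.32143293  0.5879964   0.25146906
 -2.8968598 ]
```

View pics/w9.png

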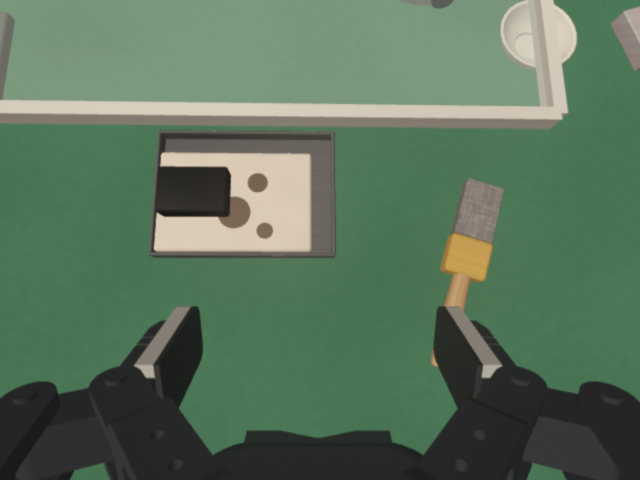

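The lean ran into joint limits (q6 0.25, q7 -2.9). Before picking up I'll fit the arm's kinematics from the recorded samples so I can plan a reachable lean. I'll also read the pan from this picture.

```bash
cat > fit.py <<'E'
from h import *
import itertools
from scipy.spatial.transform import Rotation as Ro
from scipy.optimize import least_squares
S=[]
Q=[[1.06621928,0.62931818,0.038467,1.51836966,-0.02698268,0.99626805,-0.02000434],[0.28147701,0.41354808,0.13093798,1.93857562,-0.07365795,0.79421023,-1.11605856],[0.0640131,0.60455781,0.11862051,1.99099304,-0.12893065,0.55156669,-1.43263676],[-0.53223141,0.39076317,0.04884728,1.99282695,-0.0255357,0.75979607,-2.13147489],[-1.31367124,0.34514558,0.70556503,2.32143293,0.5879964,0.25146906,-2.8968598]]
P0=([275.88971183,-587.86837529,230.40711476],[[ 9.05278331e-01,4.24818143e-01,-8.30384256e-04],[4.24818952e-01,-9.05276834e-01,1.64712565e-03],[-5.19987713e-05,-1.84387012e-03,-9.99998299e-01]])
Ps=[P0]+[(load(w)[0]['tcp_pos'],load(w)[0]['orientation']) for w in ('w1','w2','w8','w9')]
Ps=[(np.array(a),np.array(b)) for a,b in Ps]
ax='zyzyzyz'
def orient(q,sg):
    R=np.eye(3)
    for i in range(7): R=R@Ro.from_euler(ax[i],sg[i]*q[i]).as_matrix()
    return R
if __name__=='__main__':
    res=[]
    for sg in itertools.product([1,-1],repeat=7):
        # R_base const A, R_tool const B: orientation = A*orient*B ; A = Rz(a) , fit B by mean
        best=None
        for a in np.arange(0,360,90):
            A=Ro.from_euler('z',a,degrees=True).as_matrix()
            Bs=[ (A@orient(q,sg)).T@p[1] for q,p in zip(Q,Ps)]
            M=Ro.from_matrix(Bs).mean().as_matrix()
            e=max(np.degrees(Ro.from_matrix(M.T@b).magnitude()) for b in Bs)
            res.append((e,sg,a,Ro.from_matrix(M).as_euler('xyz',degrees=True).round(1)))
    res.sort(key=lambda r:r[0])
    for r in res[:6]: print(r)
E
python3 fit.py; python3 - <<'E'
from h import *
s,im=load('w9');crop(im,140,115,350,270,3.8,'pics/w9c.png')
E
```

```text
(np.float64(5.734861411130475e-07), (-1, 1, -1, 1, -1, 1, -1), np.int64(0), array([-0.,  0., 90.]))
(np.float64(5.734861445380462e-07), (-1, -1, -1, -1, -1, -1, -1), np.int64(180), array([ -0.,   0., -90.]))
(np.float64(10.366263482121413), (-1, 1, 1, 1, 1, 1, -1), np.int64(180), array([  1.1,   0.1, -76.5]))
(np.float64(10.36626348212142), (-1, -1, 1, -1, 1, -1, -1), np.int64(0), array([1.100e+00, 1.000e-01, 1.035e+02]))
(np.float64(29.549308483090556), (-1, -1, 1, -1, 1, -1, -1), np.int64(90), array([  -5.5,    4.1, -168.3]))
(np.float64(29.54930848309058), (-1, 1, 1, 1, 1, 1, -1), np.int64(270), array([-5.5,  4.1, 11.7]))
```

View pics/w9c.png

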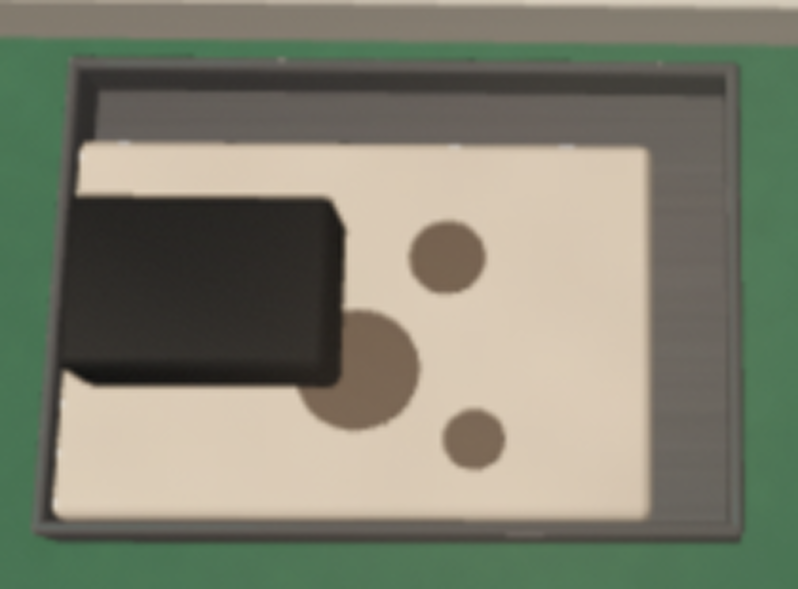

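```bash
cat > fk.py <<'E'
from fit import *
sg=(-1,1,-1,1,-1,1,-1)
B=Ro.from_euler('z',90,degrees=True).as_matrix()
def fk(q,L):
    p=np.array([0,0,L[0]]);R=np.eye(3)
    offs={1:(L[1],L[2]),3:(L[3],L[4]),5:(L[5],L[6])}
    for i in range(7):
        R=R@Ro.from_euler(ax[i],sg[i]*q[i]).as_matrix()
        # offset after joints 2-3 (x,z in frame after z rot), after 4-5, after 6-7
        if i==2: p=p+R@[L[1],0,L[2]]
        if i==3: p=p+R@[L[3],0,0]
        if i==4: p=p+R@[0,0,L[4]]
        if i==5: p=p+R@[L[5],0,L[6]]
    return p,R@B
def r(L): return np.concatenate([fk(q,L)[0]-p[0] for q,p in zip(Q,Ps)])
L=least_squares(r,[340,0,400,0,400,0,250],x_scale=100).x
if __name__=='__main__':
    print(L.round(1),abs(r(L)).max())
E
python3 fk.py; python3 - <<'E'
from h import *
s,im=load('w9')
f=lambda U,z: pt('wrist',((U[0]+.5)/3.8-.5+140,(U[1]+.5)/3.8-.5+115),z,s)[:2]
bl,br,fr,fl=[f(u,24) for u in [(72,59),(738,64),(741,531),(36,528)]]
y=lambda v:np.degrees(np.arctan2(v[1],v[0]))
print(bl,br,fr,fl);print('yaws',y(bl-br)-90,y(fl-fr)-90,y(br-fr),y(bl-fl),'len',np.linalg.norm(bl-br),np.linalg.norm(fl-fr),np.linalg.norm(br-fr),np.linalg.norm(bl-fl))
b=[f(u,25) for u in [(80,142),(650,148),(650,519),(53,516)]];print('board',b,y(b[0]-b[1])-90,y(b[1]-b[2]))
print('inner floor corner', f((726,92),10), f((727,522),10),f((726,70),24))
print('lip',f((0,2),260),f((798,8),260),f((0,36),250))
E
```

```text
[497.9   6.8 480.5  41.  416.1 -37.6 387.9] 25.292958057791623
[631.74522125 337.80837189] [613.70092331 161.34177704] [487.62582554 175.04651992] [506.49593457 350.67679141]
yaws -5.838392748525322 -6.132461480862318 -6.2038646686765535 -5.866126010106402 len 177.38674073166592 176.64108604773395 126.8177836719509 125.90861779884153
board [array([607.6341187 , 336.14011934]), array([591.70662344, 187.43703649]), array([492.88876588, 197.67523818]), array([508.915413  , 346.03569867])] -6.113607326990191 -5.915127379569918
inner floor corner [612.25711524 163.93291051] [492.27256957 177.25637989] [612.28503047 164.75611086]
lip [517.3173333  263.85202196] [509.12606263 182.88321782] [518.94754871 267.859287  ]
```

Pan yaw is -6.0°, and both its sides come out right (177 and 127 mm). The seat estimate is about (609,166). I'll undo the lean and go back towards the holder, collecting joint samples on the way.

arm_command(series=[[1,0,0,0,0,-9,0],[1,0,0,0,0,-9,0],[1,0,0,0,0,-8,0],[1,0,0,0,0,-2.5,0],[1,0,0,0,0,0,0],[1,0,0,0,0,0,0]])

```text
t: 14.15
tcp_pos: [439.5, 199.5, 236.4]
orientation: [[0.988, -0.114, 0.104], [-0.109, -0.992, -0.057], [0.11, 0.045, -0.993]]
contact_force: [-0.2, 0.9, -0.9]
grip_width: 85.3
```

```bash
cat >> h.py <<'E'
def log():
    s=sense()
    with open('fk.jsonl','a') as f: f.write(json.dumps([s['qpos'].tolist(),s['tcp_pos'].tolist(),np.array(s['orientation']).tolist()])+'\n')
    print(s['t'],s['tcp_pos'].round(1),s['qpos'].round(3),s['contact_force'].round(1));print(np.array(s['orientation']).round(3).tolist());return s
E
python3 -c "
from h import *;log()"
```

```text
14.15 [439.5 199.5 236.4] [-0.659  0.358  0.133  2.028  0.087  0.7   -2.284] [-0.2  0.9 -0.9]
[[0.988, -0.114, 0.104], [-0.109, -0.992, -0.057], [0.11, 0.045, -0.993]]
```

arm_command(series=[[1,0.5,3,0.2,0,0,0],[1,0.5,5,0.3,0,0,0],[1,0.6,5.2,0.3,0,0,0],[1,0.6,5.2,0.3,0,0,0],[1,0.6,5.2,0.3,0,0,0]])

```text
t: 14.78
tcp_pos: [441.6, -38.3, 236.4]
orientation: [[0.988, -0.11, 0.105], [-0.105, -0.993, -0.057], [0.111, 0.045, -0.993]]
contact_force: [1.5, 0.4, 0.0]
grip_width: 85.2
```

```bash
python3 -c "
from h import *;log()"
```

```text
14.775 [441.6 -38.3 236.4] [-0.146  0.283  0.155  2.153  0.024  0.603 -1.697] [1.5 0.4 0. ]
[[0.988, -0.11, 0.105], [-0.105, -0.993, -0.057], [0.111, 0.045, -0.993]]
```

arm_command(series=[[1,0.6,5.2,0.3,0,0,0],[1,0.6,5.2,0.3,0,0,0],[1,0.6,5.2,0.3,0,0,0],[1,0.6,5.2,0.3,0,0,0],[1,0.5,4,0.3,0,0,0],[1,0,2,0,0,0,0],[1,0,0,0,0,0,0]])

```text
t: 15.65
tcp_pos: [441.7, -308.2, 236.5]
orientation: [[0.988, -0.114, 0.104], [-0.109, -0.992, -0.058], [0.11, 0.045, -0.993]]
contact_force: [-0.3, 0.5, 0.2]
grip_width: 85.5
```

```bash
python3 -c "
from h import *;s=log()
from scipy.spatial.transform import Rotation as Ro
th=np.radians(40);yw=np.radians(-3)
def goal(lean,yaw):
    R0=Ro.from_euler('z',yaw).as_matrix()@np.array([[1,0,0],[0,-1,0],[0,0,-1.]])
    return R0@Ro.from_euler('y',lean).as_matrix()
for l in (0,20,40): print(l,Ro.from_matrix(np.array(s['orientation']).T@goal(np.radians(l),yw)).as_rotvec(degrees=True))
"
```

```text
15.65 [ 441.7 -308.2  236.5] [ 0.465  0.41   0.135  1.934 -0.1    0.684 -1.024] [-0.3  0.5  0.2]
[[0.988, -0.114, 0.104], [-0.109, -0.992, -0.058], [0.11, 0.045, -0.993]]
0 [ 2.80061697 -6.23087022 -3.43325624]
20 [ 3.36066859 13.75915776 -2.90031642]
40 [ 3.85967539 33.74901639 -2.30035117]
```

```bash
cat > fk2.py <<'E'
from fit import *
sg=(-1,1,-1,1,-1,1,-1)
for l in open('fk.jsonl'):
    a=json.loads(l);Q.append(a[0]);Ps.append((np.array(a[1]),np.array(a[2])))
def Rs(q):
    R=np.eye(3);o=[R]
    for i in range(7): R=R@Ro.from_euler(ax[i],sg[i]*q[i]).as_matrix();o.append(R)
    return o
def fit(idx):
    # idx: list of (frame k, axis)
    A=np.array([[Rs(q)[k][c,a] for k,a in idx] for q in Q for c in range(3)]);b=np.concatenate([p[0] for p in Ps])
    x,_,rk,sv=np.linalg.lstsq(A,b,rcond=1e-6);return x,A@x-b,rk
if __name__=='__main__':
    base=[(0,2),(3,2),(5,2),(7,2)]
    for nm,ex in dict(srs=[],elb=[(3,0),(4,0),(6,0)],elbwrist=[(3,0),(4,0),(6,0),(5,0)],basexy=[(0,0),(0,1)],sh=[(1,0),(1,1)],y=[(1,0),(1,1),(3,0),(3,1),(4,0),(5,1),(5,0),(6,0),(7,0),(7,1)]).items():
        x,r,rk=fit(base+ex);print(nm,x.round(1),abs(r).max().round(2),rk)
E
python3 fk2.py
```

```text
srs [438.4 504.7 414.8 378.6] 25.14 4
elb [526.9 493.4 421.5 424.8 -15.2  54.9 -51.8] 23.61 7
elbwrist [ 582.6  541.7  436.5  491.6   21.   169.6   12.5 -111.1] 26.57 8
basexy [402.8 543.  393.5 393.4  -5.6 -20.4] 18.81 6
sh [325.9 565.9 388.8 339.7  -9.3 -27.3] 4.1 6
y [ 3.362e+02  5.591e+02  3.821e+02  3.499e+02 -0.000e+00 -1.150e+01
  0.000e+00 -1.620e+01 -0.000e+00 -4.000e-01  0.000e+00 -0.000e+00
 -0.000e+00  0.000e+00] 0.0 14
```

The kinematics fit is exact. I'll check which leans are reachable at the pick and the place.

```bash
cat > ik.py <<'E'
from fk2 import *
IDX=[(0,2),(3,2),(5,2),(7,2),(1,1),(3,1),(5,1)]
X,RES,_=fit(IDX)
B=Ro.from_euler('z',90,degrees=True).as_matrix()
lo=np.array([-3.06,-.37,-1.25,.18,-1.1,.23,-2.94]);hi=np.array([3.06,2.12,1.32,2.47,4.24,1.98,2.94])
def fk(q):
    o=Rs(q);return sum(x*o[k][:,a] for x,(k,a) in zip(X,IDX)),o[7]@B,o
def goal(lean,yaw):
    R0=Ro.from_euler('z',np.radians(yaw)).as_matrix()@np.array([[1,0,0],[0,-1,0],[0,0,-1.]])
    return R0@Ro.from_euler('y',np.radians(lean)).as_matrix()
def ik(p,R,q0,w=0.001,qc=None):
    def f(q):
        a,b,_=fk(q);return np.concatenate([(a-p)/100,Ro.from_matrix(R.T@b).as_rotvec(),w*(q-(q0 if qc is None else qc))])
    r=least_squares(f,np.clip(q0,lo+.03,hi-.03),bounds=(lo+.02,hi-.02));e=f(r.x)
    return r.x,np.linalg.norm(e[:3])*100,np.degrees(np.linalg.norm(e[3:6]))
if __name__=='__main__':
    print('res',abs(RES).max(),X.round(1))
    rng=np.random.default_rng(0);qn=np.array(Q[-1])
    for nm,p,y in [('pick',(502,-308,30),-3),('pre',(438,-305,107),-3),('place',(568,177,40),-6),('place+60',(568,177,100),-6),('front',(480,187,110),-6)]:
        for lean in (35,40):
            sols=[]
            for k in range(25):
                q0=qn if k==0 else rng.uniform(lo,hi)
                q,ep,er=ik(np.array(p,float),goal(lean,y),q0)
                if ep<.5 and er<.3: sols.append((round(min(np.minimum(q-lo,hi-q)),2),tuple(q.round(2))))
            sols.sort(reverse=True);print(nm,lean,len(sols),sols[:5])
E
python3 ik.py
```

```text
res 3.2413139479103847e-06 [ 3.362e+02  5.591e+02  3.821e+02  3.499e+02 -1.150e+01 -1.620e+01
 -4.000e-01]
pick 35 14 [(np.float64(0.2), (np.float64(1.17), np.float64(0.98), np.float64(-0.69), np.float64(2.27), np.float64(2.85), np.float64(0.46), np.float64(2.68))), (np.float64(0.19), (np.float64(0.97), np.float64(0.89), np.float64(-0.37), np.float64(2.28), np.float64(3.39), np.float64(0.47), np.float64(2.07))), (np.float64(0.19), (np.float64(0.97), np.float64(0.89), np.float64(-0.38), np.float64(2.28), np.float64(3.37), np.float64(0.47), np.float64(2.08))), (np.float64(0.19), (np.float64(0.77), np.float64(0.86), np.float64(-0.08), np.float64(2.28), np.float64(3.73), np.float64(0.58), np.float64(1.66))), (np.float64(0.12), (np.float64(1.22), np.float64(1.01), np.float64(-0.77), np.float64(2.27), np.float64(2.73), np.float64(0.48), np.float64(2.82)))]
pick 40 18 [(np.float64(0.15), (np.float64(1.15), np.float64(0.99), np.float64(-0.6), np.float64(2.32), np.float64(3.19), np.float64(0.57), np.float64(2.4))), (np.float64(0.15), (np.float64(1.07), np.float64(0.96), np.float64(-0.46), np.
[... 5132 characters left out ...]
loat64(-1.23), np.float64(2.45), np.float64(1.83), np.float64(1.42), np.float64(2.17))), (np.float64(0.02), (np.float64(0.02), np.float64(1.0), np.float64(-1.23), np.float64(2.45), np.float64(1.83), np.float64(1.42), np.float64(2.17))), (np.float64(0.02), (np.float64(-0.07), np.float64(0.88), np.float64(-1.02), np.float64(2.45), np.float64(1.87), np.float64(1.22), np.float64(2.09))), (np.float64(0.02), (np.float64(-0.07), np.float64(0.88), np.float64(-1.02), np.float64(2.45), np.float64(1.87), np.float64(1.22), np.float64(2.09))), (np.float64(0.02), (np.float64(-0.07), np.float64(0.87), np.float64(-1.01), np.float64(2.45), np.float64(1.87), np.float64(1.21), np.float64(2.09)))]
front 40 0 []
```

Leaning 40° needs the flipped wrist branch (q5≈π). I'll plan the wrist transition as a cone sweep at a clear spot and simulate it.

```bash
cat > plan.py <<'E'
from ik import *
qn=np.array(Q[-1])
def track(q,poses,wn=0.003):
    out=[]
    for p,R in poses:
        q2,ep,er=ik(p,R,q,w=wn);out.append((q2,ep,er));q=q2
    return out
if __name__=='__main__':
    for p in [(450,-140,110),(470,-140,110),(450,-140,140),(430,-140,110),(480,-140,100),(450,-300,110)]:
        for lean in (0,6):
            q,ep,er=ik(np.array(p,float),goal(lean,-3),qn,w=.003);print(p,lean,q.round(2),round(ep,1),round(er,1))
E
python3 plan.py
```

```text
(450, -140, 110) 0 [ 0.16  0.58  0.12  2.12 -0.15  0.45 -1.23] 0.0 0.0
(450, -140, 110) 6 [ 0.21  0.55  0.06  2.21 -0.2   0.28 -1.17] 0.0 0.0
(470, -140, 110) 0 [ 0.15  0.6   0.12  2.07 -0.15  0.48 -1.24] 0.0 0.0
(470, -140, 110) 6 [ 0.2   0.57  0.07  2.16 -0.2   0.32 -1.18] 0.0 0.0
(450, -140, 140) 0 [ 0.15  0.53  0.13  2.1  -0.13  0.52 -1.25] 0.0 0.0
(450, -140, 140) 6 [ 0.2   0.49  0.08  2.19 -0.18  0.37 -1.19] 0.0 0.0
(430, -140, 110) 0 [ 0.17  0.56  0.12  2.17 -0.15  0.42 -1.21] 0.0 0.0
(430, -140, 110) 6 [ 0.23  0.54  0.05  2.26 -0.2   0.25 -1.15] 0.0 0.0
(480, -140, 100) 0 [ 0.15  0.63  0.12  2.05 -0.16  0.47 -1.24] 0.0 0.0
(480, -140, 100) 6 [ 0.19  0.6   0.07  2.14 -0.2   0.31 -1.18] 0.0 0.0
(450, -300, 110) 0 [ 0.48  0.65  0.09  1.94 -0.1   0.56 -0.99] 0.0 0.0
(450, -300, 110) 6 [ 0.56  0.62  0.01  2.02 -0.14  0.42 -0.93] 0.0 0.0
```

```bash
cat > plan2.py <<'E'
from plan import *
p=np.array((460,-150,130.))
q0,ep,er=ik(p,goal(1,-3),qn,w=.003);print(q0.round(2),ep,er)
N=14
poses=[]
for k in range(N+1):
    t=k/N;q=q0.copy();q[4]=q0[4]+t*3.3;q[6]=q0[6]+t*3.3;q[5]=q0[5]+(0.36-q0[5])*min(1,3*t)
    poses.append((p,fk(q)[1]))
tr=track(q0,poses)
pr=None
for (q,a,b),(pp,R) in zip(tr,poses):
    z=R[:,2]
    s='' if pr is None else Ro.from_matrix(pr.T@R).as_rotvec(degrees=True).round(1)
    print(q.round(2),round(a,1),round(b,1),'z',z.round(2),s);pr=R
np.savez('plan2.npz',q=[x[0] for x in tr])
R=poses[-1][1];print('end to lean40',Ro.from_matrix(R.T@goal(40,-3)).as_rotvec(degrees=True))
E
python3 plan2.py
```

```text
[ 0.18  0.55  0.12  2.09 -0.14  0.49 -1.22] 0.00012287381564168916 0.00040601601872507464
[ 0.18  0.55  0.12  2.09 -0.14  0.49 -1.22] 0.0 0.0 z [ 0.02 -0.   -1.  ] 
[ 0.09  0.55  0.13  2.11  0.09  0.45 -1.06] 0.0 0.0 z [ 0.01 -0.11 -0.99] [ -6.3  -1.3 -25.5]
[-0.01  0.55  0.16  2.15  0.33  0.41 -0.91] 0.0 0.0 z [ 0.03 -0.22 -0.98] [ -5.6  -2.6 -25.7]
[-0.11  0.55  0.21  2.21  0.59  0.35 -0.77] 0.0 0.0 z [ 0.07 -0.3  -0.95] [ -4.6  -3.5 -25.8]
[-0.24  0.57  0.31  2.27  0.89  0.28 -0.65] 0.0 0.0 z [ 0.13 -0.37 -0.92] [ -3.5  -4.2 -26. ]
[-0.32  0.59  0.37  2.33  1.35  0.25 -0.7 ] 0.0 0.0 z [ 0.19 -0.43 -0.88] [ -1.9  -4.7 -26.1]
[-0.32  0.61  0.29  2.39  1.72  0.36 -0.68] 0.0 0.0 z [ 0.24 -0.47 -0.85] [  0.3  -4.8 -26.1]
[-0.17  0.62  0.03  2.45  1.87  0.59 -0.42] 0.0 0.0 z [ 0.31 -0.51 -0.81] [  1.5  -4.6 -26.1]
[ 0.56  0.98 -1.23  2.45  1.64  1.55  0.23] 1.5 2.9 z [ 0.38 -0.52 -0.77] [  2.5  -4.1 -26.1]
[ 0.55  0.99 -1.23  2.45  1.64  1.58  0.67] 3.6 7.2 z [ 0.45 -0.51 -0.73] [  3.4  -3.4 -26.1]
[ 0.55  0.99 -1.23  2.45  1.65  1.57  1.13] 5.8 11.6 z [ 0.53 -0.49 -0.7 ] [  4.1  -2.5 -26.1]
[ 0.58  0.97 -1.23  2.45  1.67  1.52  1.62] 8.0 15.8 z [ 0.59 -0.45 -0.67] [  4.5  -1.5 -26.1]
[ 0.66  0.92 -1.23  2.45  1.7   1.39  2.17] 9.8 19.5 z [ 0.65 -0.39 -0.65] [  4.8  -0.4 -26.1]
[ 0.8   0.86 -1.23  2.45  1.75  1.17  2.77] 11.1 22.0 z [ 0.69 -0.32 -0.65] [  4.7   0.7 -26.1]
[ 0.61  0.55 -0.51  2.45  2.33  0.4   2.92] 12.1 23.3 z [ 0.72 -0.24 -0.65] [  4.4   1.8 -26.1]
end to lean40 [13.31517369 -5.99316618 23.18738377]
```

```bash
cat > plan3.py <<'E'
from plan import *
rng=np.random.default_rng(1)
for pB in [(440,-305,150),(460,-305,170),(470,-250,170),(450,-200,170)]:
  pB=np.array(pB,float);c=[]
  for k in range(30):
    q,ep,er=ik(pB,goal(38,-3),rng.uniform(lo,hi))
    if ep<.5 and er<.3 and q[6]>0: c.append((min(np.minimum(q-lo,hi-q)),q))
  c.sort(key=lambda a:-a[0])
  for m,q in c[:3]:
    qq=[qn+(q-qn)*t for t in np.linspace(0,1,41)]
    P=np.array([fk(x)[0] for x in qq]);R=[fk(x)[1] for x in qq]
    ang=max(np.degrees(Ro.from_matrix(a.T@b).magnitude()) for a,b in zip(R,R[1:]))
    print(pB,round(m,2),q.round(2),'min',P.min(0).round(0),'max',P.max(0).round(0),'ang',ang.round(1))
E
python3 plan3.py
```

```text
[ 440. -305.  150.] 0.06 [ 1.32  0.67 -0.7   2.38  3.28  0.29  2.22] min [ 342. -489.  148.] max [ 443. -305.  237.] ang 9.0
[ 440. -305.  150.] 0.05 [ 1.41  0.72 -0.84  2.38  2.92  0.28  2.59] min [ 343. -457.  132.] max [ 442. -305.  237.] ang 9.1
[ 440. -305.  150.] 0.05 [ 1.38  0.7  -0.79  2.38  3.06  0.28  2.44] min [ 343. -470.  140.] max [ 442. -305.  237.] ang 9.0
[ 460. -305.  170.] 0.02 [0.76 0.54 0.07 2.35 4.22 0.54 1.18] min [ 317. -591.  170.] max [ 501. -305.  312.] ang 8.9
[ 460. -305.  170.] 0.02 [0.76 0.54 0.07 2.35 4.22 0.54 1.18] min [ 317. -591.  170.] max [ 501. -305.  312.] ang 8.9
[ 460. -305.  170.] 0.02 [0.76 0.54 0.07 2.35 4.22 0.54 1.18] min [ 317. -591.  170.] max [ 501. -305.  312.] ang 8.9
[ 470. -250.  170.] 0.05 [ 1.32  0.69 -0.96  2.42  2.6   0.38  2.74] min [ 352. -401.  137.] max [ 470. -250.  237.] ang 9.1
[ 470. -250.  170.] 0.05 [ 1.2   0.62 -0.76  2.42  2.99  0.34  2.34] min [ 354. -441.  164.] max [ 471. -250.  237.] ang 9.0
[ 470. -250.  170.] 0.04 [ 1.06  0.56 -0.54  2.43  3.38  0.35  1.93] min [ 349. -479.  170.] max [ 478. -250.  237.] ang 9.0
```

```bash
cat > rows.py <<'E'
import sys
from plan import *
def emit(qa,qb,n,grip=1):
    qq=[qa+(qb-qa)*t for t in np.linspace(0,1,n+1)]
    p,R,_=fk(qq[0]);out=[]
    for x in qq[1:]:
        p2,R2,_=fk(x)
        d=(R.T@(p2-p)/10).round(2);w=Ro.from_matrix(R.T@R2).as_rotvec(degrees=True).round(1)
        out.append([grip]+[float(v) for v in d]+[float(v) for v in w])
        # follow rounded
        p=p+R@(d*10);R=R@Ro.from_rotvec(w,degrees=True).as_matrix()
    return out
if __name__=='__main__':
    s=log();qa=s['qpos'];qb=np.array([float(v) for v in sys.argv[1].split(',')]);n=int(sys.argv[2])
    r=emit(qa,qb,n);print(json.dumps(r[:20]))
    print('after20 q',(qa+(qb-qa)*min(1,20/n)).round(2),'max',np.abs(r).max(0))
E
python3 rows.py 1.32,.67,-.7,2.38,3.28,.29,2.22 37
```

```text
15.65 [ 441.7 -308.2  236.5] [ 0.465  0.41   0.135  1.934 -0.1    0.684 -1.024] [-0.3  0.5  0.2]
[[0.988, -0.114, 0.104], [-0.109, -0.992, -0.058], [0.11, 0.045, -0.993]]
[[1, -1.53, 1.56, 0.65, -2.1, -2.1, -8.9], [1, -1.59, 1.31, 0.66, -1.8, -2.1, -9.0], [1, -1.61, 1.05, 0.67, -1.5, -2.1, -9.0], [1, -1.59, 0.82, 0.66, -1.3, -2.2, -9.2], [1, -1.54, 0.6, 0.67, -1.1, -2.1, -9.2], [1, -1.46, 0.42, 0.66, -0.9, -2.0, -9.3], [1, -1.35, 0.25, 0.65, -0.8, -1.9, -9.4], [1, -1.24, 0.13, 0.63, -0.6, -1.9, -9.4], [1, -1.12, 0.03, 0.62, -0.5, -1.7, -9.5], [1, -0.98, -0.04, 0.6, -0.5, -1.7, -9.5], [1, -0.86, -0.06, 0.58, -0.4, -1.7, -9.6], [1, -0.75, -0.08, 0.55, -0.4, -1.6, -9.6], [1, -0.65, -0.06, 0.52, -0.4, -1.5, -9.6], [1, -0.57, -0.02, 0.49, -0.4, -1.6, -9.6], [1, -0.52, 0.03, 0.46, -0.3, -1.6, -9.6], [1, -0.48, 0.09, 0.42, -0.4, -1.6, -9.6], [1, -0.47, 0.15, 0.38, -0.3, -1.7, -9.6], [1, -0.49, 0.2, 0.35, -0.2, -1.7, -9.6], [1, -0.54, 0.26, 0.3, -0.2, -1.9, -9.6], [1, -0.59, 0.29, 0.27, -0.1, -1.9, -9.5]]
after20 q [ 0.93  0.55 -0.32  2.18  1.73  0.47  0.73] max [1.   1.61 1.56 0.67 2.5  2.2  9.6 ]
```

arm_command(series=[[1,-1.53,1.56,0.65,-2.1,-2.1,-8.9],[1,-1.59,1.31,0.66,-1.8,-2.1,-9.0],[1,-1.61,1.05,0.67,-1.5,-2.1,-9.0],[1,-1.59,0.82,0.66,-1.3,-2.2,-9.2],[1,-1.54,0.6,0.67,-1.1,-2.1,-9.2],[1,-1.46,0.42,0.66,-0.9,-2.0,-9.3],[1,-1.35,0.25,0.65,-0.8,-1.9,-9.4],[1,-1.24,0.13,0.63,-0.6,-1.9,-9.4],[1,-1.12,0.03,0.62,-0.5,-1.7,-9.5],[1,-0.98,-0.04,0.6,-0.5,-1.7,-9.5]])

```text
t: 16.9
tcp_pos: [345.9, -437.8, 196.8]
orientation: [[0.057, 0.996, -0.064], [0.917, -0.077, -0.391], [-0.394, -0.036, -0.918]]
contact_force: [-0.4, -0.5, -0.8]
grip_width: 85.3
```

```bash
python3 rows.py 1.32,.67,-.7,2.38,3.28,.29,2.22 27
```

```text
16.9 [ 345.9 -437.8  196.8] [ 0.581  0.48   0.065  2.06   0.711  0.52  -0.044] [-0.4 -0.5 -0.8]
[[0.057, 0.996, -0.064], [0.917, -0.077, -0.391], [-0.394, -0.036, -0.918]]
[[1, -0.75, -0.29, 0.64, -0.1, -1.4, -9.7], [1, -0.62, -0.25, 0.61, -0.0, -1.4, -9.7], [1, -0.51, -0.21, 0.58, -0.1, -1.3, -9.7], [1, -0.44, -0.14, 0.55, -0.2, -1.3, -9.7], [1, -0.38, -0.06, 0.52, -0.2, -1.4, -9.7], [1, -0.37, 0.02, 0.48, -0.2, -1.4, -9.7], [1, -0.36, 0.11, 0.43, -0.2, -1.5, -9.7], [1, -0.41, 0.17, 0.4, -0.2, -1.6, -9.6], [1, -0.45, 0.24, 0.36, -0.2, -1.6, -9.7], [1, -0.54, 0.27, 0.31, 0.0, -1.8, -9.6], [1, -0.62, 0.29, 0.26, 0.1, -1.9, -9.5], [1, -0.73, 0.28, 0.22, 0.3, -2.0, -9.6], [1, -0.83, 0.25, 0.18, 0.4, -2.1, -9.4], [1, -0.93, 0.18, 0.12, 0.7, -2.1, -9.5], [1, -1.02, 0.08, 0.08, 0.9, -2.1, -9.4], [1, -1.09, -0.03, 0.04, 1.2, -2.1, -9.4], [1, -1.16, -0.16, -0.01, 1.4, -2.0, -9.3], [1, -1.18, -0.32, -0.05, 1.7, -1.8, -9.4], [1, -1.18, -0.49, -0.1, 1.9, -1.7, -9.3], [1, -1.16, -0.66, -0.14, 2.2, -1.5, -9.2]]
after20 q [ 1.13  0.62 -0.5   2.3   2.61  0.35  1.63] max [1.   1.18 1.53 0.64 2.6  2.1  9.7 ]
```

The arm is following the planned branch.

arm_command(series=[[1,-0.75,-0.29,0.64,-0.1,-1.4,-9.7],[1,-0.62,-0.25,0.61,0,-1.4,-9.7],[1,-0.51,-0.21,0.58,-0.1,-1.3,-9.7],[1,-0.44,-0.14,0.55,-0.2,-1.3,-9.7],[1,-0.38,-0.06,0.52,-0.2,-1.4,-9.7],[1,-0.37,0.02,0.48,-0.2,-1.4,-9.7],[1,-0.36,0.11,0.43,-0.2,-1.5,-9.7],[1,-0.41,0.17,0.4,-0.2,-1.6,-9.6],[1,-0.45,0.24,0.36,-0.2,-1.6,-9.7],[1,-0.54,0.27,0.31,0.0,-1.8,-9.6],[1,-0.62,0.29,0.26,0.1,-1.9,-9.5],[1,-0.73,0.28,0.22,0.3,-2.0,-9.6]])

```text
t: 18.4
tcp_pos: [376.5, -479.1, 159.9]
orientation: [[-0.904, -0.384, 0.186], [-0.424, 0.759, -0.494], [0.048, -0.526, -0.849]]
contact_force: [0.5, -0.3, 0.2]
grip_width: 85.8
```

```bash
python3 rows.py 1.32,.67,-.7,2.38,3.28,.29,2.22 15
```

```text
18.4 [ 376.5 -479.1  159.9] [ 0.728  0.553 -0.02   2.208  1.987  0.29   0.802] [ 0.5 -0.3  0.2]
[[-0.904, -0.384, 0.186], [-0.424, 0.759, -0.494], [0.048, -0.526, -0.849]]
[[1, -0.65, 0.79, 0.32, -0.4, -1.8, -9.7], [1, -0.83, 0.66, 0.26, -0.1, -2.0, -9.7], [1, -0.99, 0.5, 0.2, 0.3, -2.0, -9.6], [1, -1.1, 0.3, 0.15, 0.6, -2.1, -9.5], [1, -1.18, 0.08, 0.08, 1.1, -2.0, -9.5], [1, -1.21, -0.16, 0.02, 1.4, -1.9, -9.4], [1, -1.2, -0.41, -0.04, 1.8, -1.7, -9.4], [1, -1.12, -0.64, -0.1, 2.2, -1.4, -9.4], [1, -1.01, -0.87, -0.16, 2.3, -1.0, -9.3], [1, -0.84, -1.07, -0.22, 2.6, -0.6, -9.3], [1, -0.65, -1.25, -0.28, 2.7, -0.2, -9.3], [1, -0.42, -1.37, -0.33, 2.8, 0.3, -9.3], [1, -0.16, -1.46, -0.39, 2.6, 0.7, -9.3], [1, 0.1, -1.49, -0.44, 2.6, 1.2, -9.3], [1, 0.38, -1.48, -0.49, 2.3, 1.6, -9.4]]
after20 q [ 1.32  0.67 -0.7   2.38  3.28  0.29  2.22] max [1.   1.21 1.49 0.49 2.8  2.1  9.7 ]
```

arm_command(series=[[1,-0.65,0.79,0.32,-0.4,-1.8,-9.7],[1,-0.83,0.66,0.26,-0.1,-2.0,-9.7],[1,-0.99,0.5,0.2,0.3,-2.0,-9.6],[1,-1.1,0.3,0.15,0.6,-2.1,-9.5],[1,-1.18,0.08,0.08,1.1,-2.0,-9.5],[1,-1.21,-0.16,0.02,1.4,-1.9,-9.4],[1,-1.2,-0.41,-0.04,1.8,-1.7,-9.4],[1,-1.12,-0.64,-0.1,2.2,-1.4,-9.4],[1,-1.01,-0.87,-0.16,2.3,-1.0,-9.3],[1,-0.84,-1.07,-0.22,2.6,-0.6,-9.3],[1,-0.65,-1.25,-0.28,2.7,-0.2,-9.3],[1,-0.42,-1.37,-0.33,2.8,0.3,-9.3],[1,-0.16,-1.46,-0.39,2.6,0.7,-9.3],[1,0.1,-1.49,-0.44,2.6,1.2,-9.3],[1,0.38,-1.48,-0.49,2.3,1.6,-9.4],[1,0,0,0,0,0,0],[1,0,0,0,0,0,0]])

```text
t: 20.52
tcp_pos: [442.5, -310.6, 151.2]
orientation: [[0.784, -0.064, 0.617], [-0.047, -0.998, -0.043], [0.618, 0.005, -0.786]]
contact_force: [0.1, -0.5, -0.2]
grip_width: 85.4
```

```bash
python3 - <<'E'
from plan import *
s=log();R=np.array(s['orientation']);snap('w10')
for p,l in [((440,-305,150),38),((502,-308,70),38),((502,-308,30),38)]:
    q,ep,er=ik(np.array(p,float),goal(l,-3),s['qpos'],w=.003);print(q.round(2),ep,er)
    print('d cm',(R.T@(np.array(p)-s['tcp_pos'])/10).round(2),'rot',Ro.from_matrix(R.T@goal(l,-3)).as_rotvec(degrees=True).round(1))
E
```

```text
20.525 [ 442.5 -310.6  151.2] [ 1.221  0.632 -0.545  2.38   3.582  0.327  1.9  ] [ 0.1 -0.5 -0.2]
[[0.784, -0.064, 0.617], [-0.047, -0.998, -0.043], [0.618, 0.005, -0.786]]
[ 1.23  0.63 -0.55  2.39  3.59  0.32  1.9 ] 6.564572797165968e-06 2.0483429641568115e-05
d cm [-0.3  -0.54 -0.08] rot [ 0.6 -0.2 -0.4]
[ 1.01  0.82 -0.4   2.3   3.47  0.47  1.99] 0.00015457293457584682 0.0004451061669672047
d cm [-0.37 -0.68 10.04] rot [ 0.6 -0.2 -0.4]
[ 0.98  0.92 -0.36  2.3   3.45  0.56  2.04] 0.0001934180957390673 0.0005602679217850078
d cm [-2.84 -0.7  13.18] rot [ 0.6 -0.2 -0.4]
```

View pics/w10.png

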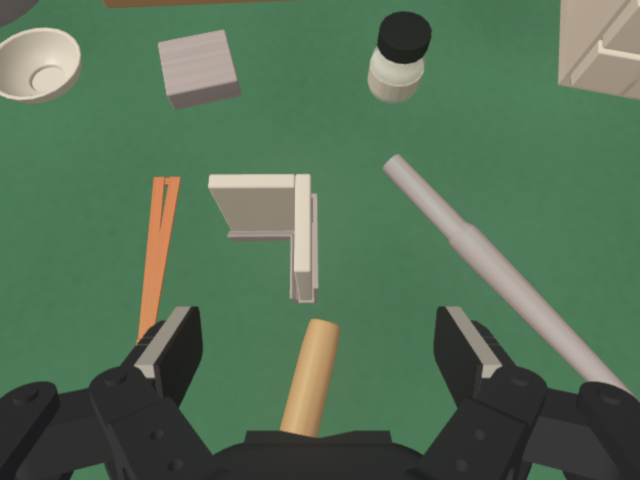

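The tool is now leaning 38°, with the brick and holder standing upright and nested at about (300,240). I'll check their position in this view.

```bash
python3 - <<'E'
from h import *
s,im=load('w10');crop(im,200,165,340,315,5,'pics/w10c.png')
for n,P in dict(hc=(544.4,-317.4,50),ha=(544.4-69.9,-317.4+3.66,50)).items():
    u=proj('wrist',P,s);print(n,u,(u-[200,165]+.5)*5)
E
```

```text
hc [316.80728613 194.99375359] [586.53643063 152.46876795]
ha [317.8925379  289.18844762] [591.96268951 623.44223809]
```

View pics/w10c.png

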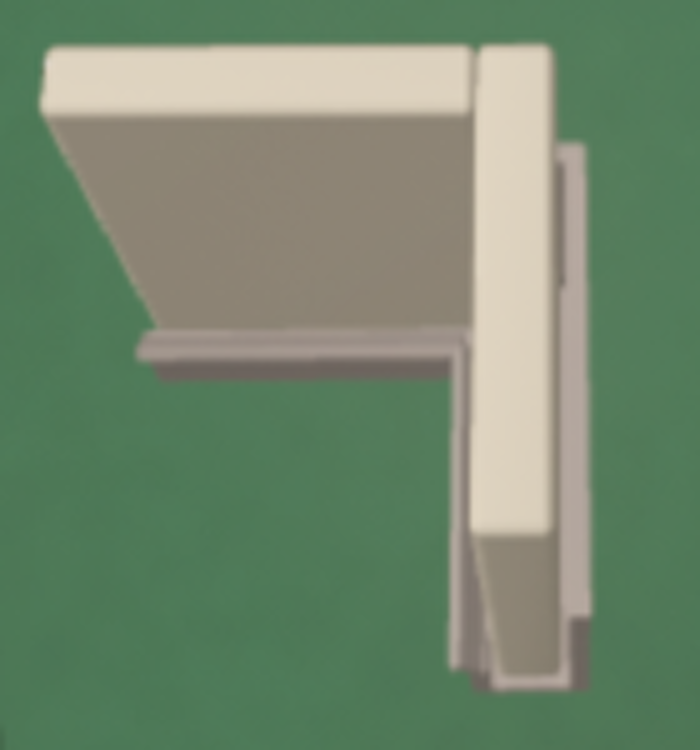

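arm_command(series=[[1,0.31,-0.22,2.84,0.6,-0.2,-0.4],[1,0.31,-0.22,2.84,0,0,0],[1,0.31,-0.22,2.84,0,0,0],[1,-1.24,0,1.57,0,0,0],[1,-1.24,0,1.57,0,0,0],[1,0,0,0,0,0,0],[1,0,0,0,0,0,0],[1,0,0,0,0,0,0]])

```text
t: 21.58
tcp_pos: [502.5, -308.7, 50.8]
orientation: [[0.786, -0.051, 0.616], [-0.039, -0.999, -0.034], [0.617, 0.003, -0.787]]
contact_force: [-0.4, -0.8, 0.4]
grip_width: 85.5
```

```bash
python3 - <<'E'
from plan import *
s=log();R=np.array(s['orientation']);snap('w11')
p=(502.7,-308.2,30);print('d cm',(R.T@(np.array(p)-s['tcp_pos'])/10).round(2),'rot',Ro.from_matrix(R.T@goal(38,-3)).as_rotvec(degrees=True).round(1))
E
```

```text
21.575 [ 502.5 -308.7   50.8] [ 0.985  0.867 -0.366  2.305  3.471  0.525  2.005] [-0.4 -0.8  0.4]
[[0.786, -0.051, 0.616], [-0.039, -0.999, -0.034], [0.617, 0.003, -0.787]]
d cm [-1.27 -0.05  1.65] rot [ 0.1 -0.1  0.1]
```

View pics/w11.png

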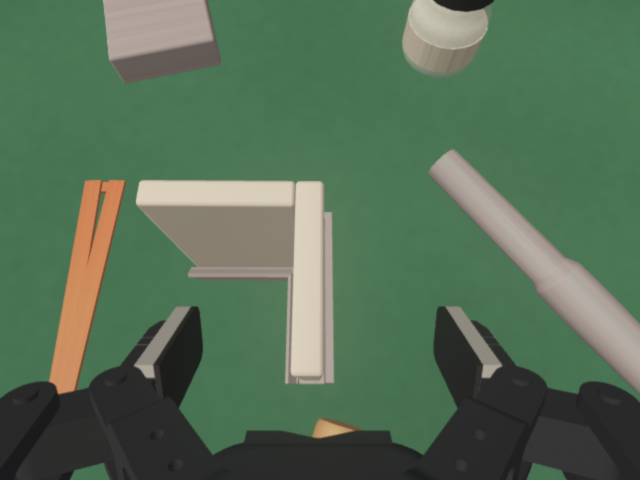

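arm_command(series=[[1,-0.63,-0.05,0.82,0,0,0],[1,-0.63,0,0.82,0,0,0],[1,0,0,0,0,0,0],[0,0,0,0,0,0,0],[-0.5,0,0,0,0,0,0],[-1,0,0,0,0,0,0],[-1,0,0,0,0,0,0],[-1,0,0,0,0,0,0],[-1,0,0,0,0,0,0]], squeeze=80)

```text
t: 22.75
tcp_pos: [502.4, -308.1, 29.5]
orientation: [[0.786, -0.051, 0.616], [-0.039, -0.999, -0.034], [0.617, 0.003, -0.787]]
contact_force: [-3.1, -0.6, 5.8]
grip_width: 12.0
```

```bash
python3 - <<'E'
from h import *
s=log();snap('w12');print(s['grip_width'])
E
```

```text
22.75 [ 502.4 -308.1   29.5] [ 0.971  0.915 -0.345  2.304  3.465  0.571  2.026] [-3.1 -0.6  5.8]
[[0.786, -0.051, 0.616], [-0.039, -0.999, -0.034], [0.617, 0.003, -0.787]]
11.981818185375774
```

View pics/w12.png

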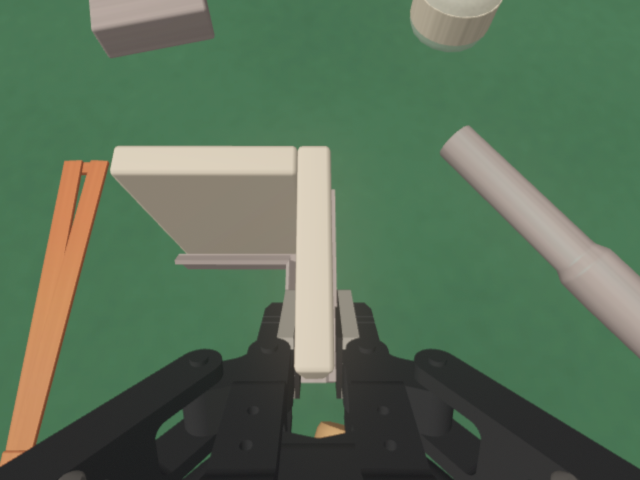

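Brick and steel are pinched together, with the jaws at 12.0 mm and the brick against the steel leg. I'll do a short test lift while simulating the carry path.

arm_command(series=[[-1,0.31,0,-0.39,0,0,0],[-1,0.62,0,-0.79,0,0,0],[-1,0.93,0,-1.18,0,0,0],[-1,0.93,0,-1.18,0,0,0],[-1,0,0,0,0,0,0],[-1,0,0,0,0,0,0]])

```text
t: 23.55
tcp_pos: [502.3, -307.9, 74.4]
orientation: [[0.787, -0.051, 0.615], [-0.039, -0.999, -0.033], [0.616, 0.002, -0.788]]
contact_force: [0.1, -0.1, -4.4]
grip_width: 11.7
```

```bash
cat > carry.py <<'E'
from plan import *
s=log();snap('w13');print(s['grip_width'])
R=np.array(s['orientation']);q=s['qpos'];p0=s['tcp_pos']
wps=[((525,-170,75),-3.5),((560,0,75),-5),((567,110,70),-6),((567,177.7,62),-6),((567,177.7,40),-6)]
for p,y in wps:
    p=np.array(p,float);Rg=goal(38,y);n=6
    for k in range(1,n+1):
        pk=p0+(p-p0)*k/n
        Rk=R@Ro.from_rotvec(Ro.from_matrix(R.T@Rg).as_rotvec()*k/n).as_matrix()
        q,ep,er=ik(pk,Rk,q,w=.003)
    print(p,y,q.round(2),round(ep,2),round(er,2),'d cm',(R.T@(p-p0)/10).round(2),'rot',Ro.from_matrix(R.T@Rg).as_rotvec(degrees=True).round(1))
    p0=p;R=Rg
E
python3 carry.py
```

```text
23.55 [ 502.3 -307.9   74.4] [ 1.002  0.812 -0.393  2.305  3.477  0.469  1.979] [ 0.1 -0.1 -4.4]
[[0.787, -0.051, 0.615], [-0.039, -0.999, -0.033], [0.616, 0.002, -0.788]]
11.68171368168659
[ 525. -170.   75.] -3.5 [ 1.09  1.11 -1.16  2.45  2.36  0.95  2.92] 0.6 1.02 d cm [  1.29 -13.89   0.88] rot [-0.2 -0.   0.5]
[560.   0.  75.] -5 [ 0.59  1.15 -1.23  2.45  2.18  1.31  2.59] 0.76 1.28 d cm [  1.94 -17.18   1.51] rot [-0.9 -0.   1.2]
[567. 110.  70.] -6 [ 0.3   1.19 -1.23  2.39  2.09  1.47  2.42] 0.0 0.0 d cm [ -0.51 -11.02   0.23] rot [-0.6  0.   0.8]
[567.  177.7  62. ] -6 [ 0.14  1.21 -1.22  2.31  2.04  1.52  2.37] 0.0 0.0 d cm [-1.05 -6.73  0.19] rot [0. 0. 0.]
[567.  177.7  40. ] -6 [ 0.13  1.26 -1.19  2.31  2.09  1.53  2.35] 0.0 0.0 d cm [-1.35  0.    1.73] rot [0. 0. 0.]
```

View pics/w13.png

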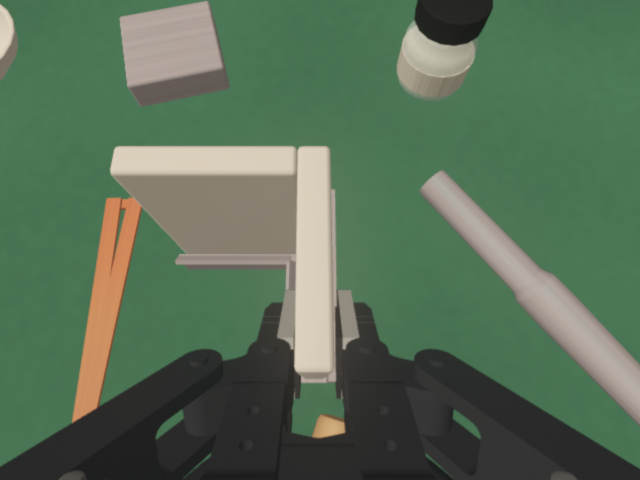

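The lift is clean: the pair looks the same in the camera and the force of -4.4 N is about its weight. I'll re-plan on a wider arc.

```bash
sed -i 's/^wps=.*/wps=[((555,-200,76),-3.5),((590,-60,76),-4.5),((590,60,70),-6),((572,177.7,64),-6),((567,177.7,40),-6)]/' carry.py; sed -i "s/s=log();snap('w13')/s=log()/" carry.py; python3 carry.py; python3 -c "
from h import *
for n,u,z in [('dish',(300,183),14),('brush head',(263,262),10),('brush end',(240,322),10)]: print(n,pt('top',u,z).round(0))"
```

```text
23.6 [ 502.2 -307.8   74. ] [ 1.002  0.813 -0.392  2.305  3.477  0.469  1.979] [-0.6  0.5 -3.9]
[[0.787, -0.051, 0.615], [-0.039, -0.999, -0.033], [0.616, 0.002, -0.788]]
11.78428623232377
[ 555. -200.   76.] -3.5 [ 0.66  0.8  -0.34  2.37  3.19  0.61  1.96] 0.0 0.0 d cm [  3.86 -11.04   2.73] rot [-0.3 -0.   0.5]
[590. -60.  76.] -4.5 [ 0.26  0.8  -0.32  2.4   2.83  0.73  1.92] 0.0 0.0 d cm [  2.08 -14.19   1.62] rot [-0.6 -0.   0.8]
[590.  60.  70.] -6 [-0.06  0.81 -0.34  2.38  2.52  0.8   1.87] 0.0 0.0 d cm [ -1.11 -11.96  -0.11] rot [-0.9  0.   1.2]
[572.  177.7  64. ] -6 [-0.33  0.83 -0.36  2.31  2.24  0.83  1.87] 0.0 0.0 d cm [ -2.75 -11.52  -1.39] rot [0. 0. 0.]
[567.  177.7  40. ] -6 [-0.33  0.89 -0.37  2.32  2.28  0.89  1.82] 0.0 0.0 d cm [-1.87  0.05  1.59] rot [0. 0. 0.]
dish [707. -70.  14.]
brush head [516.  26.  10.]
brush end [378.  83.  10.]
```

arm_command(series=[[-1,0.5,-1.4,0.34,0,0,0],[-1,0.8,-2.3,0.57,0,0,0],[-1,0.8,-2.3,0.57,0,0,0],[-1,0.9,-2.5,0.62,0,0,0],[-1,0.86,-2.54,0.63,-0.3,0,0.5],[-1,0.42,-2.84,0.32,0,0,0],[-1,0.42,-2.84,0.32,0,0,0],[-1,0.42,-2.84,0.32,0,0,0],[-1,0.42,-2.84,0.32,0,0,0],[-1,0.4,-2.83,0.34,-0.6,0,0.8],[-1,-0.28,-2.99,-0.03,0,0,0],[-1,-0.28,-2.99,-0.03,0,0,0],[-1,-0.28,-2.99,-0.03,0,0,0],[-1,-0.27,-2,-0.02,-0.9,0,1.2],[-1,0,-1,0,0,0,0],[-1,0,0,0,0,0,0]])

```text
t: 25.6
tcp_pos: [590.6, 60.7, 69.9]
orientation: [[0.784, -0.103, 0.613], [-0.081, -0.995, -0.064], [0.616, -0.0, -0.788]]
contact_force: [-1.1, 0.7, -3.4]
grip_width: 11.4
```

```bash
python3 - <<'E'
from plan import *
s=log();snap('w14');print(s['grip_width']);R=np.array(s['orientation'])
for p in [(572,177.7,64),(567,177.7,40)]: print('d cm',(R.T@(np.array(p)-s['tcp_pos'])/10).round(2),'rot',Ro.from_matrix(R.T@goal(38,-6)).as_rotvec(degrees=True).round(1))
E
```

```text
25.6 [590.6  60.7  69.9] [-0.062  0.813 -0.331  2.379  2.52   0.801  1.866] [-1.1  0.7 -3.4]
[[0.784, -0.103, 0.613], [-0.081, -0.995, -0.064], [0.616, -0.0, -0.788]]
11.376258340843627
d cm [ -2.77 -11.44  -1.42] rot [-0.  -0.   0.1]
d cm [ -4.64 -11.39   0.17] rot [-0.  -0.   0.1]
```

View pics/w14.png

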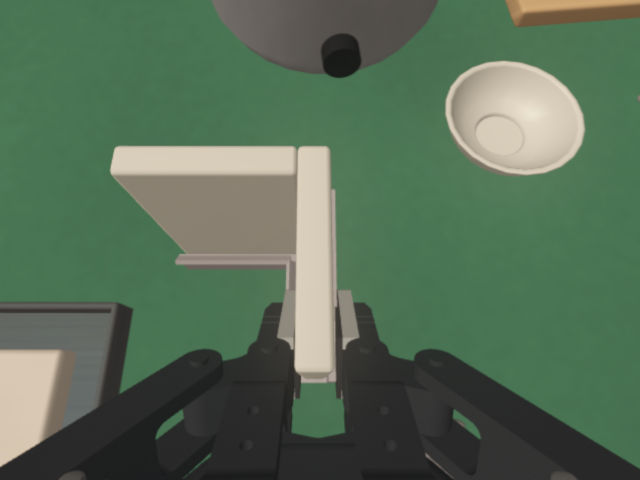

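The pan's back-right corner is visible at about (130,305), and the pair hasn't moved in the grip. I'll measure the corner and the held holder in this one view.

```bash
python3 - <<'E'
from h import *
s,im=load('w14');crop(im,0,290,150,470,4.4,'pics/w14a.png');crop(im,100,140,350,390,3,'pics/w14b.png')
E
```

```text
(no output)
```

View pics/w14a.png

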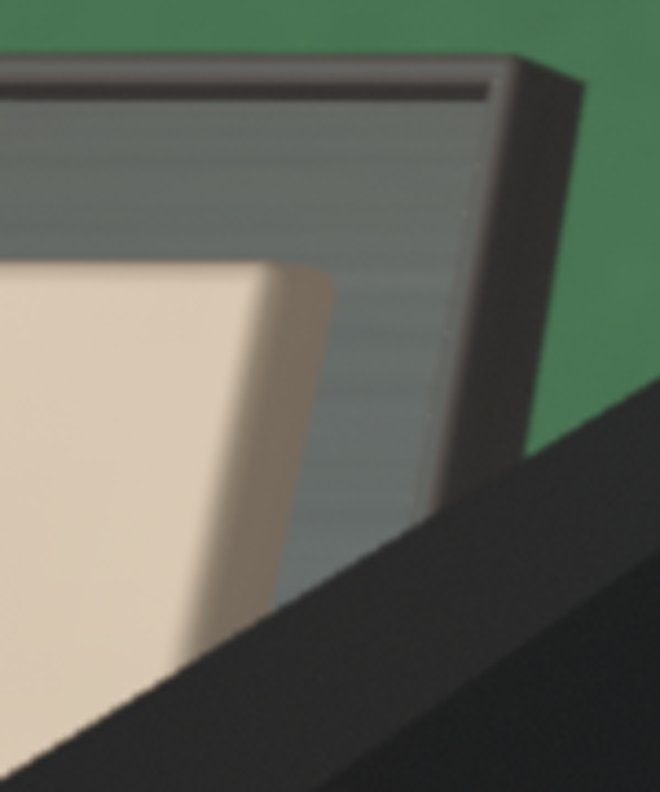

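View pics/w14b.png

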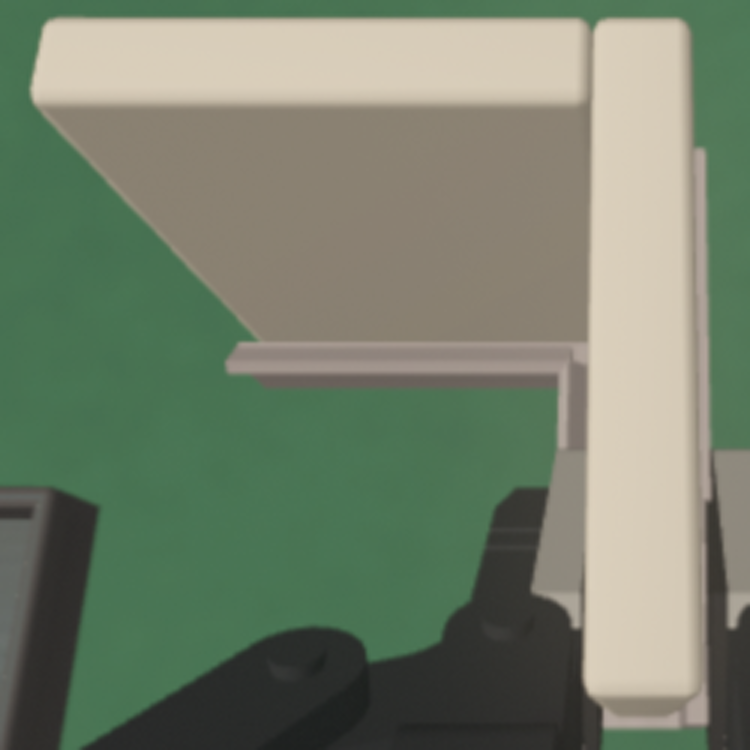

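```bash
python3 - <<'E'
from h import *
s,im=load('w14');R=np.array(s['orientation'])
a=lambda U,z: pt('wrist',((U[0]+.5)/4.4-.5,(U[1]+.5)/4.4-.5+290),z,s)
b=lambda U,z: pt('wrist',((U[0]+.5)/3-.5+100,(U[1]+.5)/3-.5+140),z,s)
yw=np.radians(-6.0);ex=np.array([np.cos(yw),np.sin(yw),0]);ey=np.array([-np.sin(yw),np.cos(yw),0])
ang=lambda v:np.degrees(np.arctan2(v[1],v[0]))
oc=a((518,55),24);print('outer corner',oc,'seat',oc-4*ex+4*ey)
c0=a((585,85),0);print('table corner',c0,'seat',c0-4*ex+4*ey)
print('right edge yaw',ang(oc-a((437,512),24)),'back edge yaw',ang(a((0,55),24)-oc)-90)
fl=a((487,100),10);print('floor edge (back inner)',fl,'seat x via floor',(fl-1*ex)@ex,'cf seat x',(oc-4*ex)@ex,(oc+4*ey)@ey)
bc=a((273,262),25);print('board corner',bc,'seat',bc+19*ex-19*ey)
zf=s['tcp_pos'][2]-29.5
hc=b((706,148),zf+50);ha=b((710,500),zf+50);print('hc',hc,'A yaw',ang(hc-ha),np.linalg.norm(hc-ha))
l1=b((400,373),zf+18);l2=b((228,373),zf+18);l3=b((558,400),zf+18);l0=b((558,374),zf+18)
yh=np.radians(-6.0);print('lip B yaw',ang(l2-l1)-90,'HC x via lip',(l0+21*ex)@ex,'y via lip',(l0-21*ey)@ey,'hc in seat axes',hc@ex,hc@ey)
t=s['tcp_pos'];print('tcp in axes',t@ex,t@ey)
E
```

```text
outer corner [613.46815141 162.8064104   24.        ] seat [609.90817768 167.20261184  24.        ]
table corner [614.48280295 165.31157273   0.        ] seat [610.92282922 169.70777417   0.        ]
right edge yaw -5.865907554742989 back edge yaw -5.901725797568119
floor edge (back inner) [611.58709843 172.99692493  10.        ] seat x via floor 589.153657603753 cf seat x 589.0896047995641 230.03942298414674
board corner [592.22395556 188.19028086  25.        ] seat [609.13383077 167.30832405  25.        ]
hc [633.57795451  48.84658152  90.39939431] A yaw -6.188100935539921 46.25690880485407
lip B yaw -5.9047103807663035 HC x via lip 624.5658826923276 y via lip 115.00370706042237 hc in seat axes 625.0012900829594 114.80592477905984
tcp in axes 581.000574443297 122.12308871707044
```

All the views agree: seat at about (588.8, 230.0) in pan axes, and the holder's V corner 43.8 mm ahead of the TCP. I'll move in under the hood to hover above the gaps.

arm_command(series=[[-1,-0.5,-1.5,-0.3,0,0,0],[-1,-0.6,-2.5,-0.4,0,0,0],[-1,-0.7,-2.5,-0.4,0,0,0],[-1,-0.7,-2.5,-0.4,0,0,0],[-1,-0.58,-1.5,-0.4,0,0,0],[-1,0,-1.0,0,0,0,0],[-1,0,0,0,0,0,0],[-1,0,0,0,0,0,0],[-1,0,0,0,0,0,0]])

```text
t: 26.78
tcp_pos: [567.0, 176.9, 66.2]
orientation: [[0.783, -0.106, 0.613], [-0.083, -0.994, -0.066], [0.616, 0.001, -0.788]]
contact_force: [0.1, -0.2, -3.5]
grip_width: 11.7
```

```bash
python3 - <<'E'
from plan import *
s=log();snap('w15');R=np.array(s['orientation'])
t=np.array([566.8,178.9,66]);print('d cm',(R.T@(t-s['tcp_pos'])/10).round(2),'rot',Ro.from_matrix(R.T@goal(38,-6)).as_rotvec(degrees=True).round(1))
im=read_camera('scene');crop(im,330,280,560,450,3.4,'pics/s15.png')
E
```

```text
26.775 [567.  176.9  66.2] [-0.343  0.826 -0.353  2.326  2.239  0.835  1.857] [ 0.1 -0.2 -3.5]
[[0.783, -0.106, 0.613], [-0.083, -0.994, -0.066], [0.616, 0.001, -0.788]]
d cm [-0.04 -0.2  -0.01] rot [ 0.1 -0.  -0.1]
```

View pics/w15.png

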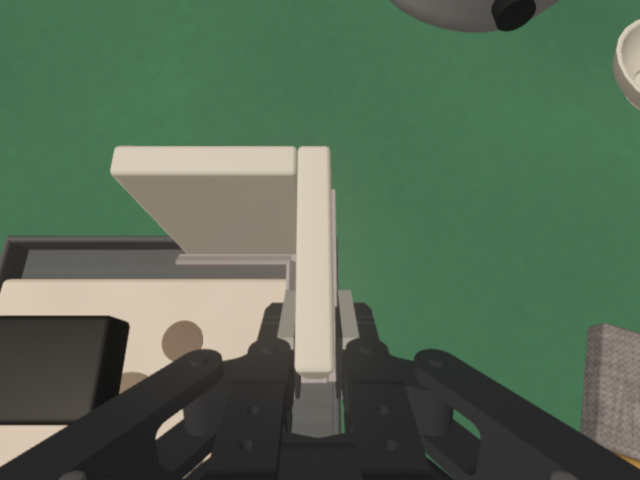

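View pics/s15.png

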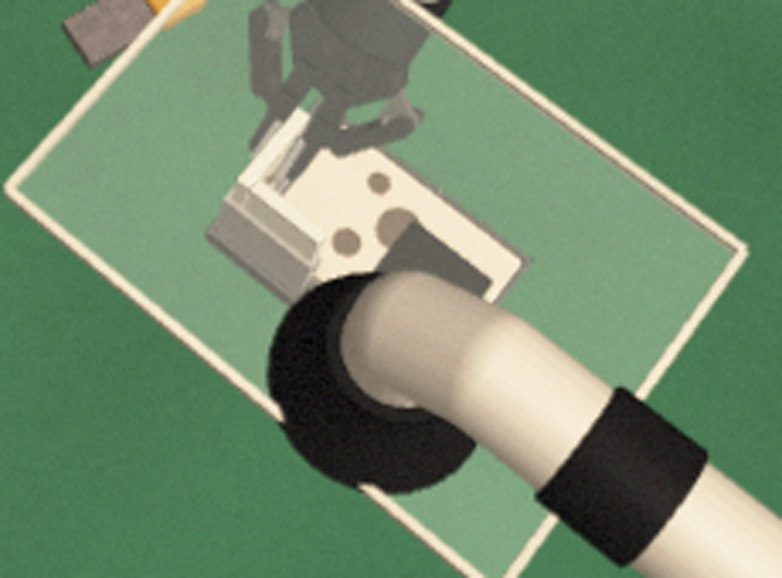

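```bash
python3 - <<'E'
from h import *
s,im=load('w15');crop(im,150,225,350,435,3.6,'pics/w15c.png');crop(im,150,225,350,435,3.6,'pics/x.png')
E
```

```text
(no output)
```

View pics/w15c.png

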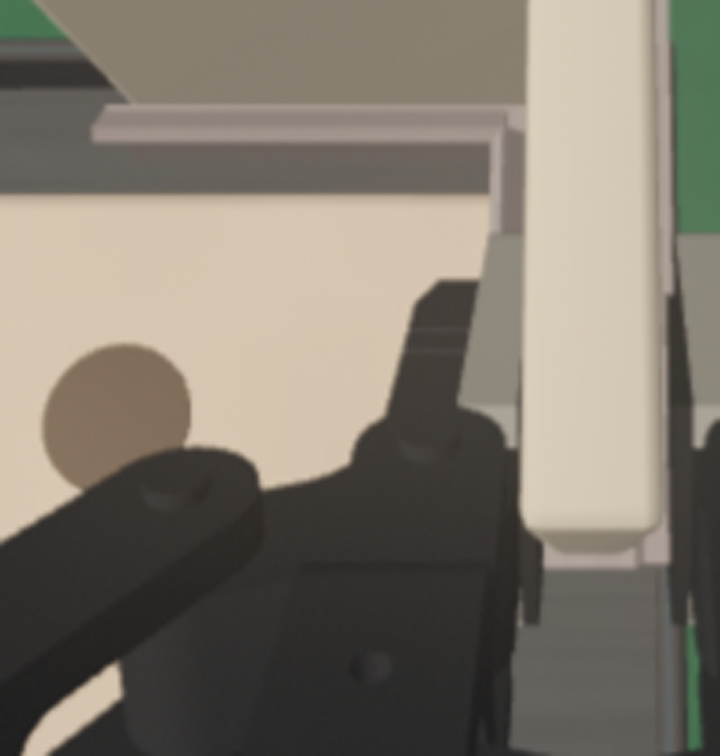

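```bash
python3 - <<'E'
from h import *
s,im=load('w15')
yw=np.radians(-6.0);ex=np.array([np.cos(yw),np.sin(yw),0]);ey=np.array([-np.sin(yw),np.cos(yw),0])
a=lambda U,z: pt('wrist',((U[0]+.5)/3.6-.5+150,(U[1]+.5)/3.6-.5+225),z,s)
zf=s['tcp_pos'][2]-29.5
print('seat x: rim inner top',a((40,62),24)@ex-1,'rim outer',a((20,38),24)@ex-4,'floor back',a((30,89),10)@ex-1,'board',a((300,193),25)@ex+19)
print('seat y: rim inner',a((657,650),24)@ey+1,'rim outer',a((686,650),24)@ey+4, a((667,600),24)@ey+1)
l0=a((490,142),zf+18);print('HC via lip',l0@ex+21,l0@ey-21);print('tcp',s['tcp_pos']@ex,s['tcp_pos']@ey)
E
```

```text
seat x: rim inner top 588.8236045534996 rim outer 589.67905030482 floor back 589.2679042727324 board 588.3164225190928
seat y: rim inner 228.89783550362583 rim outer 228.1209035183328 227.49562211667697
HC via lip 589.1616121767717 227.97438014199207
tcp 545.4327140815248 235.20590422053164
```

```bash
python3 - <<'E'
from h import *
s,im=load('w15');crop(im,285,370,350,435,11,'pics/w15d.png')
E
```

```text
(no output)
```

View pics/w15d.png

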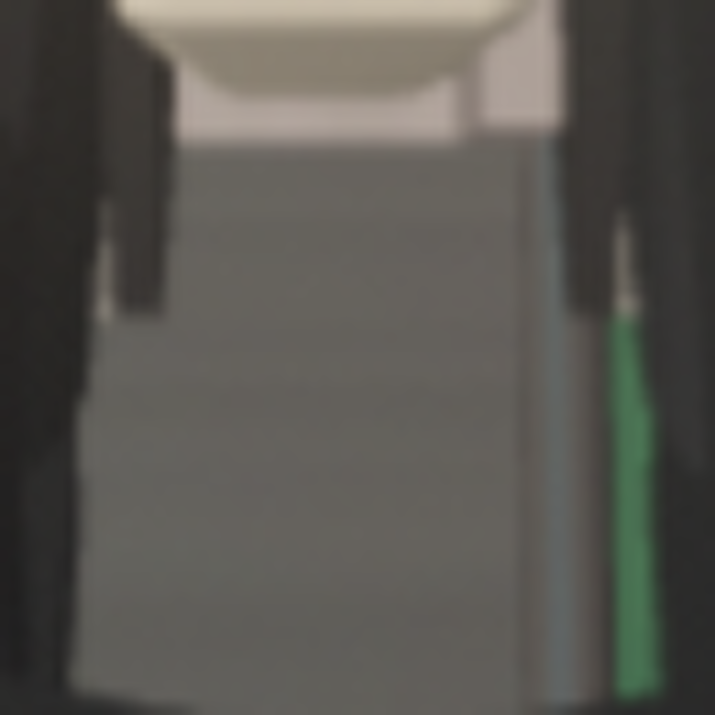

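```bash
python3 - <<'E'
from h import *
s,im=load('w15')
yw=np.radians(-6.0);ex=np.array([np.cos(yw),np.sin(yw),0]);ey=np.array([-np.sin(yw),np.cos(yw),0])
a=lambda U,z: pt('wrist',((U[0]+.5)/11-.5+285,(U[1]+.5)/11-.5+370),z,s)
for U,z,o in [((522,500),10,1),((538,500),24,1),((608,500),24,4),((520,250),10,1)]: print(a(U,z)@ey+o)
zf=s['tcp_pos'][2]-29.5
print('steel outer end y', a((562,130),zf)@ey, a((562,130),zf+3)@ey)
E
```

```text
228.56144150866203
228.34468203303743
228.38463968729795
228.50755094625202
steel outer end y 226.61545581791776 226.74261375538293
```

arm_command(series=[[-1,-0.02,-0.1,0,0,0,0],[-1,-0.25,0,0.31,0,0,0],[-1,-0.25,0,0.31,0,0,0],[-1,0,0,0,0,0,0],[-1,0,0,0,0,0,0],[-1,0,0,0,0,0,0]])

```text
t: 27.62
tcp_pos: [566.7, 179.3, 58.1]
orientation: [[0.783, -0.105, 0.613], [-0.082, -0.995, -0.064], [0.616, -0.0, -0.788]]
contact_force: [0.5, 0.6, -3.7]
grip_width: 11.5
```

```bash
python3 - <<'E'
from h import *
s=log();s,im=snap('w16');crop(im,285,370,350,435,11,'pics/w16d.png');crop(im,150,225,350,435,3.6,'pics/w16c.png')
yw=np.radians(-6.0);ex=np.array([np.cos(yw),np.sin(yw),0]);ey=np.array([-np.sin(yw),np.cos(yw),0]);print(s['tcp_pos']@ex,s['tcp_pos']@ey)
E
```

```text
27.625 [566.7 179.3  58.1] [-0.345  0.846 -0.356  2.325  2.251  0.851  1.844] [ 0.5  0.6 -3.7]
[[0.783, -0.105, 0.613], [-0.082, -0.995, -0.064], [0.616, -0.0, -0.788]]
544.8665939145382 237.55763185146546
```

View pics/w16d.png

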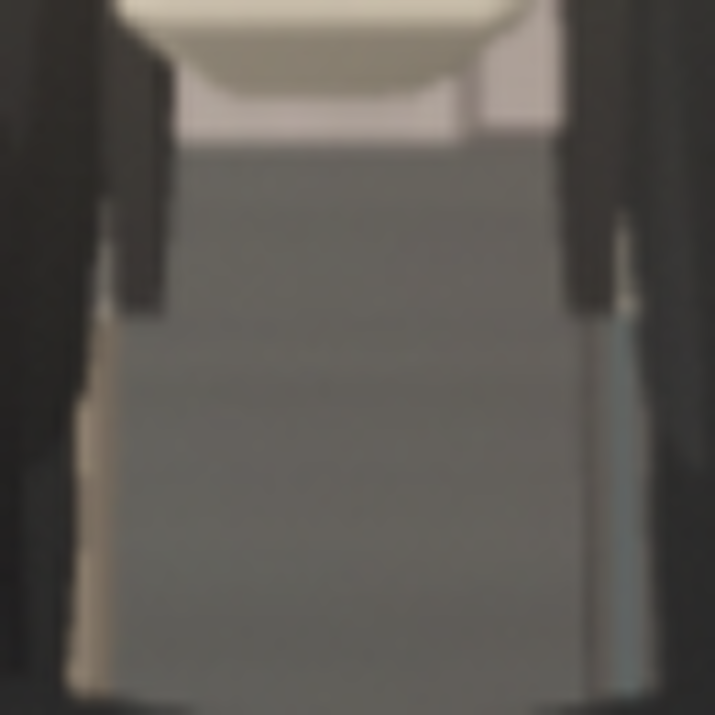

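View pics/w16c.png

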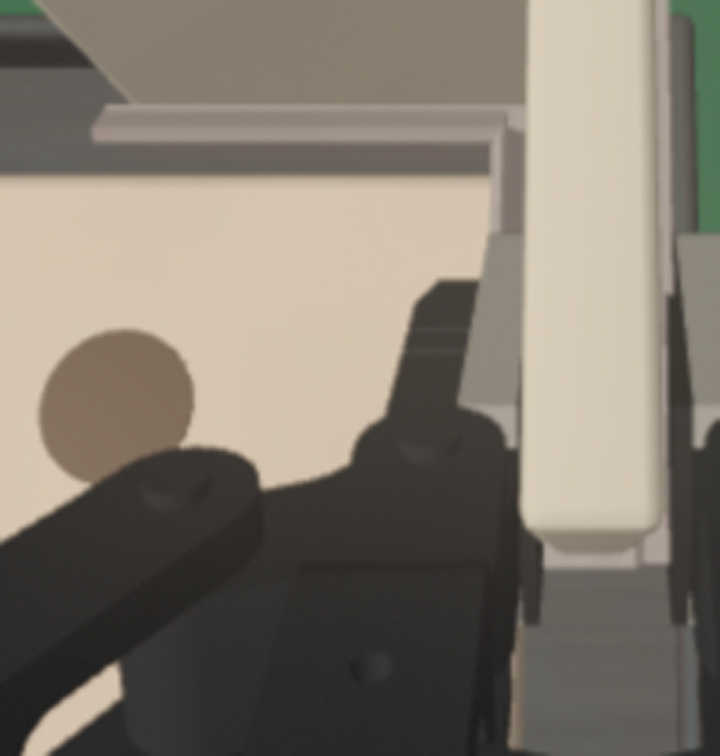

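```bash
python3 - <<'E'
from h import *
s,im=load('w16')
yw=np.radians(-6.0);ex=np.array([np.cos(yw),np.sin(yw),0]);ey=np.array([-np.sin(yw),np.cos(yw),0])
a=lambda U,z: pt('wrist',((U[0]+.5)/11-.5+285,(U[1]+.5)/11-.5+370),z,s)
c=lambda U,z: pt('wrist',((U[0]+.5)/3.6-.5+150,(U[1]+.5)/3.6-.5+225),z,s)
zf=s['tcp_pos'][2]-29.5
print('floor gap: rim',a((585,500),10)@ey,a((582,340),10)@ey,'board',a((112,500),10)@ey,a((118,350),10)@ey)
e=a((562,130),zf);print('steel end outer',e@ey,'x',e@ex)
l0=c((490,142),zf+18);print('HC via lip',l0@ex+21,l0@ey-21,'tcp',s['tcp_pos']@ex,s['tcp_pos']@ey)
o=c((692,225),24);o2=c((693,40),24);print('rim outer right (top edge)',o@ey,o2@ey,'-> seat y',o@ey+4,o2@ey+4, 'x',o@ex,o2@ex)
t=c((664,50),zf+50);t2=c((671,280),zf+50);print('steel top outer',t@ey,t2@ey,t@ex,t2@ex)
print('seat x: board',c((300,176),25)@ex+19,'rim inner top',c((20,38),24)@ex-1,'floor',c((20,66),10)@ex-1)
E
```

```text
floor gap: rim 227.40534289651504 227.42645600541684 board 247.99276556075006 247.85388000960407
steel end outer 228.94793712818367 x 518.2187567804269
HC via lip 588.57637304893 230.37697370448745 tcp 544.8665939145382 237.55763185146546
rim outer right (top edge) 224.97548466263095 224.25892958273835 -> seat y 228.97548466263095 228.25892958273835 x 562.3420606298446 589.6850324848797
steel top outer 230.83338122011392 230.48281295365317 568.082522530625 543.9814370377164
seat x: board 588.0474324065144 rim inner top 588.9714032871046 floor 589.619975252296
```

```bash
python3 - <<'E'
from h import *
s,im=load('w16');crop(im,280,180,350,310,6,'pics/w16e.png')
E
```

```text
(no output)
```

View pics/w16e.png

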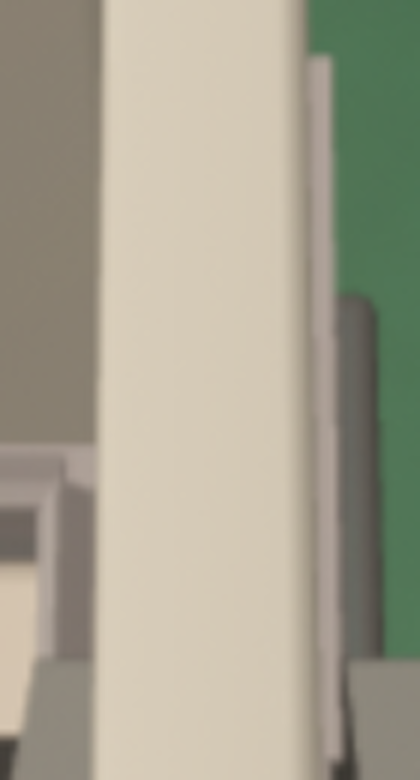

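```bash
python3 - <<'E'
from h import *
s,im=load('w16')
yw=np.radians(-6.0);ex=np.array([np.cos(yw),np.sin(yw),0]);ey=np.array([-np.sin(yw),np.cos(yw),0])
e=lambda U,z: pt('wrist',((U[0]+.5)/6-.5+280,(U[1]+.5)/6-.5+180),z,s)
zf=s['tcp_pos'][2]-29.5
f=lambda P:(round(P@ex,2),round(P@ey,2))
print('steel top',f(e((333,60),zf+50)),f(e((338,350),zf+50)),f(e((342,640),zf+50)))
print('lipA inner top -21',[ (a,b-21) for a,b in (f(e((37,510),zf+18)),f(e((36,645),zf+18)))])
print('rim outer +4',[ (a,b+4) for a,b in (f(e((376,330),24)),f(e((383,645),24)))])
print('rim table +4',f(e((378,330),0)))
E
```

```text
steel top (np.float64(588.6), np.float64(230.15)) (np.float64(568.33), np.float64(230.14)) (np.float64(549.82), np.float64(230.19))
lipA inner top -21 [(np.float64(567.34), np.float64(230.37)), (np.float64(557.04), np.float64(230.15))]
rim outer +4 [(np.float64(590.34), np.float64(228.19)), (np.float64(562.37), np.float64(228.2))]
rim table +4 (np.float64(599.42), np.float64(222.43))
```

```bash
python3 - <<'E'
from h import *
s,im=load('w16')
yw=np.radians(-6.0);ex=np.array([np.cos(yw),np.sin(yw),0]);ey=np.array([-np.sin(yw),np.cos(yw),0])
zf=s['tcp_pos'][2]-29.5
for y in (230.2,233.2,245.2,248.2):
  for h in (0,3,18,50):
    u=proj('wrist',518.6*ex+y*ey+np.array([0,0,zf+h]),s);print(y,h,((u-[285,370]+.5)*11).round(0))
E
```

```text
230.2 0 [532. 121.]
230.2 3 [534. 120.]
230.2 18 [549. 114.]
230.2 50 [589. 100.]
233.2 0 [458. 120.]
233.2 3 [460. 120.]
233.2 18 [467. 114.]
233.2 50 [490. 100.]
245.2 0 [164. 120.]
245.2 3 [161. 119.]
245.2 18 [143. 114.]
245.2 50 [ 92. 100.]
248.2 0 [ 90. 120.]
248.2 3 [ 86. 119.]
248.2 18 [ 62. 114.]
248.2 50 [-7. 99.]
```

The steel's inner foot edge appears where predicted (u=458), so the holder is at y 230.2 and the seat at y≈228.5. I'll shift -1.7 mm in y, let it settle, and check.

arm_command(series=[[-1,0.02,0.17,0.02,0,0,0],[-1,0,0,0,0,0,0],[-1,0,0,0,0,0,0],[-1,0,0,0,0,0,0],[-1,0,0,0,0,0,0]])

```text
t: 28.3
tcp_pos: [566.8, 177.6, 58.0]
orientation: [[0.783, -0.105, 0.613], [-0.082, -0.995, -0.064], [0.616, -0.0, -0.788]]
contact_force: [0.0, -0.8, -3.7]
grip_width: 11.7
```

```bash
python3 - <<'E'
from h import *
s=log();s,im=snap('w17');crop(im,285,370,350,435,11,'pics/w17d.png');crop(im,280,180,350,310,6,'pics/w17e.png')
yw=np.radians(-6.0);ex=np.array([np.cos(yw),np.sin(yw),0]);ey=np.array([-np.sin(yw),np.cos(yw),0]);print(s['tcp_pos']@ex,s['tcp_pos']@ey)
E
```

```text
28.3 [566.8 177.6  58. ] [-0.342  0.846 -0.356  2.327  2.255  0.852  1.842] [ 0.  -0.8 -3.7]
[[0.783, -0.105, 0.613], [-0.082, -0.995, -0.064], [0.616, -0.0, -0.788]]
545.1118986354828 235.88899027725364
```

View pics/w17e.png

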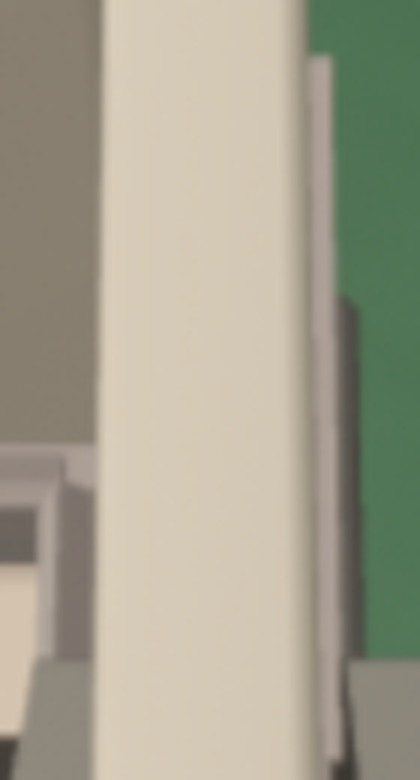

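View pics/w17d.png

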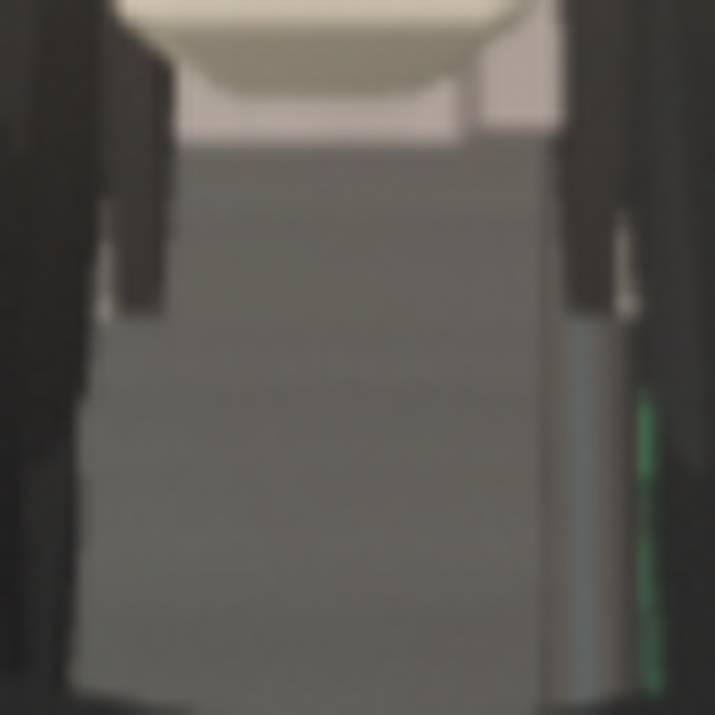

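The pair is centred, with about 1 mm to the rim. I'll lower it into the gaps.

arm_command(series=[[-1,-0.25,0,0.31,0,0,0],[-1,-0.25,0,0.31,0,0,0],[-1,-0.25,0,0.31,0,0,0],[-1,-0.18,0,0.24,0,0,0],[-1,0,0,0,0,0,0],[-1,0,0,0,0,0,0]])

```text
t: 29.1
tcp_pos: [566.7, 177.6, 43.1]
orientation: [[0.783, -0.105, 0.613], [-0.082, -0.995, -0.064], [0.616, -0.0, -0.788]]
contact_force: [0.5, -0.4, -3.6]
grip_width: 11.4
```

The foot is between rim and board with no contact force. I'll do the last few millimetres.

arm_command(series=[[-1,-0.09,0,0.12,0,0,0],[-1,-0.06,0,0.08,0,0,0],[-1,-0.06,0,0.08,0,0,0],[-1,0,0,0,0,0,0],[-1,0,0,0,0,0,0]])

```text
t: 29.72
tcp_pos: [566.8, 177.6, 39.6]
orientation: [[0.783, -0.105, 0.613], [-0.082, -0.995, -0.064], [0.616, -0.0, -0.787]]
contact_force: [-0.5, 0.2, -2.9]
grip_width: 11.3
```

arm_command(series=[[-1,-0.04,0,0.05,0,0,0],[-1,-0.04,0,0.05,0,0,0],[-1,0,0,0,0,0,0],[-1,0,0,0,0,0,0]])

```text
t: 30.22
tcp_pos: [566.8, 177.6, 39.6]
orientation: [[0.782, -0.104, 0.615], [-0.082, -0.995, -0.064], [0.618, -0.0, -0.786]]
contact_force: [-5.3, -0.4, 7.7]
grip_width: 11.2
```

```bash
python3 - <<'E'
from h import *
s=log();s,im=snap('w18');crop(im,100,140,350,390,3,'pics/w18c.png')
E
```

```text
30.225 [566.8 177.6  39.6] [-0.339  0.895 -0.361  2.327  2.288  0.894  1.811] [-5.3 -0.4  7.7]
[[0.782, -0.104, 0.615], [-0.082, -0.995, -0.064], [0.618, -0.0, -0.786]]
```

View pics/w18c.png

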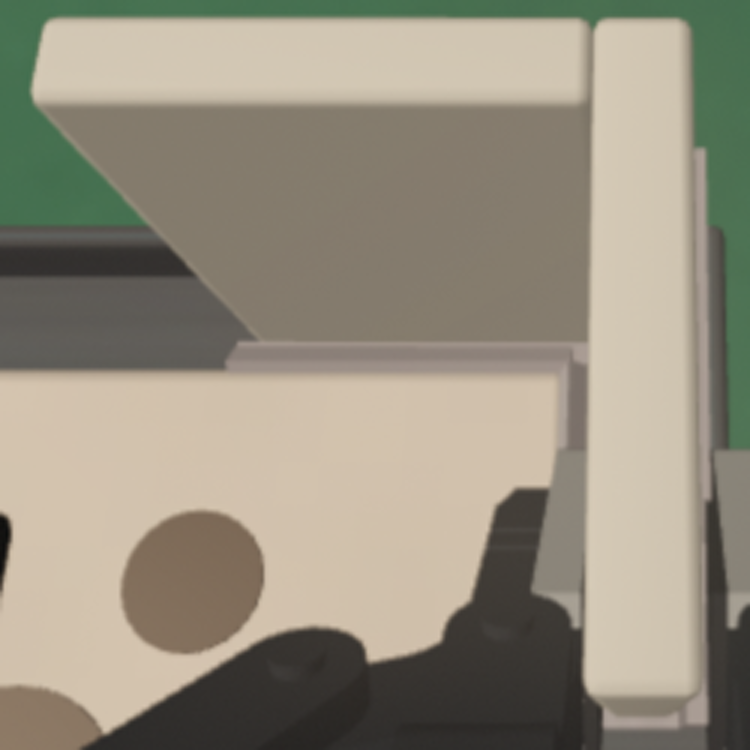

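The vertical force jumped by about 11 N at TCP z 39.6, matching a foot height of 10 mm, so it is fully down. The lip sits cleanly beside the board. I'll check the retreat path before letting go.

```bash
python3 - <<'E'
from plan import *
s=sense();q0=s['qpos'];p0=s['tcp_pos'];yw=np.radians(-6);ex=np.array([np.cos(yw),np.sin(yw),0]);ey=np.array([-np.sin(yw),np.cos(yw),0]);ez=np.array([0,0,1.])
R=np.array(s['orientation'])
for lean in (38,):
  for dx,dz in [(-20,2),(-40,4),(-45,15),(-55,4),(-60,15),(-70,20)]:
    q,ep,er=ik(p0+dx*ex+dz*ez,goal(lean,-6),q0,w=.003);print(dx,dz,q.round(2),round(ep,2),round(er,2))
q,ep,er=ik(p0-45*ex+5*ez,goal(38,-6),q0,w=.003)
for dy in (-60,-120,-180):
    q,ep,er=ik(p0-45*ex+5*ez+dy*ey,goal(38,-6),q,w=.003);print('dy',dy,q.round(2),round(ep,2),round(er,2))
for v in [(-5,0,0),(-5,0,.3)]: print((R.T@(v[0]*ex+v[2]*ez)).round(2))
E
```

```text
-20 2 [-0.36  0.89 -0.38  2.37  2.28  0.93  1.78] 0.0 0.0
-40 4 [-0.39  0.89 -0.39  2.41  2.26  0.97  1.74] 0.0 0.0
-45 15 [-0.39  0.87 -0.4   2.42  2.24  0.95  1.74] 0.0 0.0
-55 4 [-0.41  0.9  -0.4   2.44  2.26  1.    1.7 ] 0.0 0.0
-60 15 [-0.42  0.87 -0.41  2.45  2.23  0.98  1.71] 0.0 0.0
-70 20 [ 0.01  1.22 -1.23  2.45  1.97  1.64  2.14] 0.25 0.44
dy -60 [ 0.19  1.25 -1.23  2.45  2.03  1.58  2.28] 1.83 3.2
dy -120 [ 0.34  1.19 -1.23  2.45  1.99  1.45  2.41] 4.38 7.93
dy -180 [ 0.54  1.15 -1.23  2.45  1.99  1.3   2.59] 5.94 10.96
[-3.93 -0.   -3.09]
[-3.75 -0.   -3.33]
```

arm_command(series=[[-0.7,0,0,0,0,0,0],[-0.5,0,0,0,0,0,0],[-0.2,0,0,0,0,0,0],[0.2,0,0,0,0,0,0],[0.3,0,0,0,0,0,0],[0.3,0,0,0,0,0,0]])

```text
t: 31.02
tcp_pos: [566.7, 177.6, 38.3]
orientation: [[0.783, -0.105, 0.613], [-0.082, -0.995, -0.064], [0.616, 0.0, -0.788]]
contact_force: [-0.2, -0.2, 0.3]
grip_width: 55.6
```

```bash
python3 - <<'E'
from h import *
s=log();print(s['grip_width']);s,im=snap('w19')
E
```

```text
31.025 [566.7 177.6  38.3] [-0.338  0.897 -0.36   2.325  2.288  0.893  1.811] [-0.2 -0.2  0.3]
[[0.783, -0.105, 0.613], [-0.082, -0.995, -0.064], [0.616, 0.0, -0.788]]
55.64121229466436
```

View pics/w19.png

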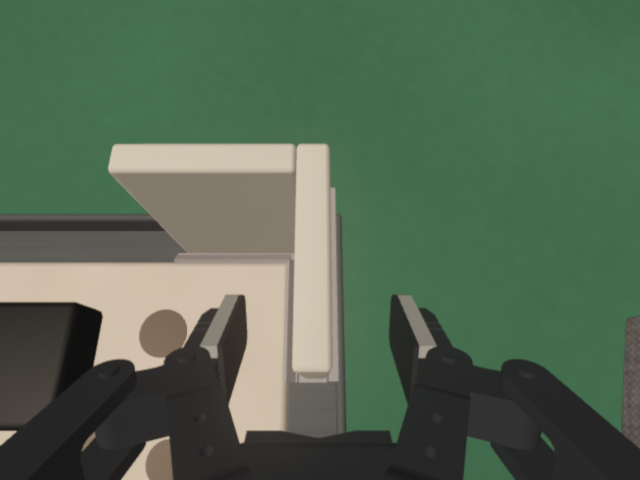

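It stands free in the gaps, upright and nested. I'll back off.

arm_command(series=[[0.3,-0.4,0,-0.35,0,0,0],[0.3,-0.75,0,-0.65,0,0,0],[0.3,-0.75,0,-0.65,0,0,0],[0.3,-0.75,0,-0.65,0,0,0],[0.3,-0.75,0,-0.65,0,0,0],[0.3,-0.4,0,-0.3,0,0,0],[0.3,0,0,0,0,0,0],[0.3,0,0,0,0,0,0],[0.3,0,0,0,0,0,0]])

```text
t: 32.2
tcp_pos: [517.4, 182.7, 40.6]
orientation: [[0.783, -0.105, 0.613], [-0.083, -0.994, -0.065], [0.617, -0.0, -0.787]]
contact_force: [-0.5, -1.7, -0.3]
grip_width: 55.2
```

```bash
python3 - <<'E'
from h import *
s=log();print(s['grip_width']);s,im=snap('w20');crop(im,150,60,380,290,3,'pics/w20c.png')
t=read_camera('top');crop(t,100,180,420,330,2.5,'pics/t20.png')
sc=read_camera('scene');crop(sc,380,290,480,390,6,'pics/s20.png');cv2.imwrite('pics/s20f.png',sc[:,:,::-1])
E
```

```text
32.2 [517.4 182.7  40.6] [-0.398  0.908 -0.403  2.428  2.263  0.998  1.71 ] [-0.5 -1.7 -0.3]
[[0.783, -0.105, 0.613], [-0.083, -0.994, -0.065], [0.617, -0.0, -0.787]]
55.23943488655255
```

View pics/w20.png

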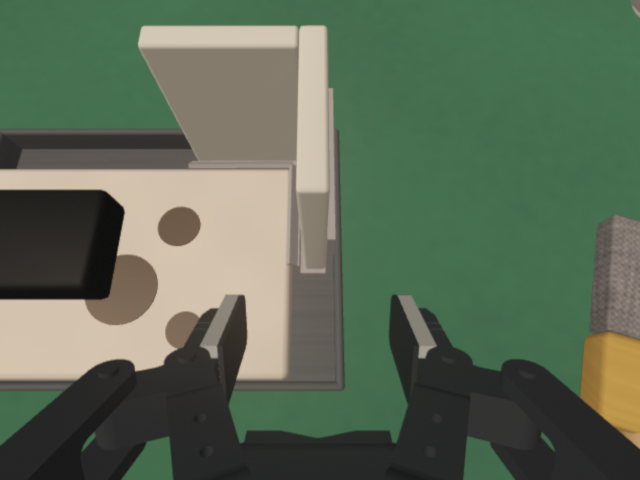

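View pics/w20c.png

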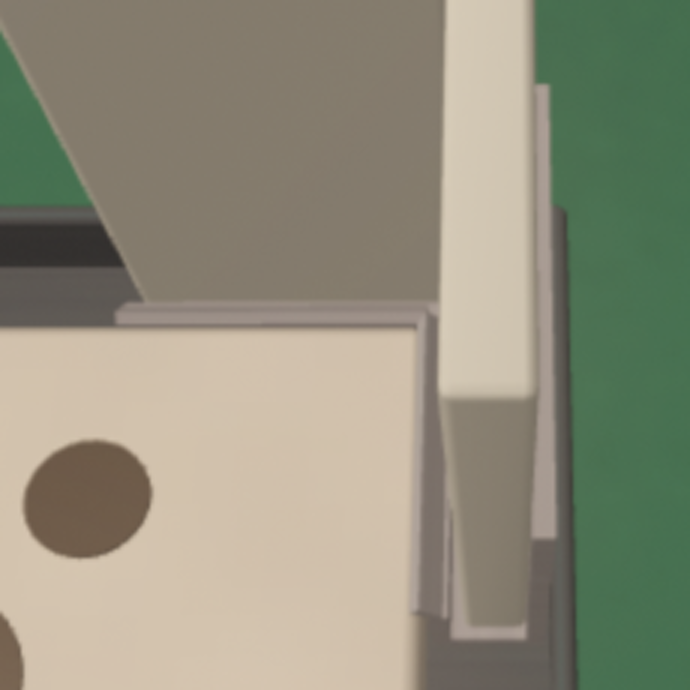

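View pics/s20.png

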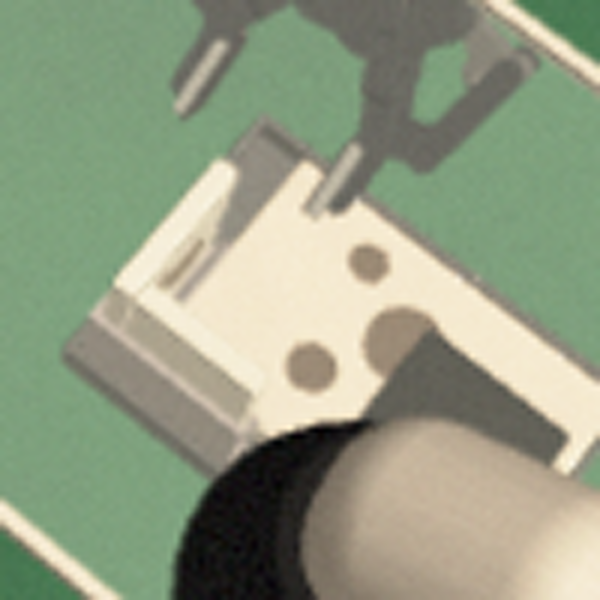

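View pics/s20f.png

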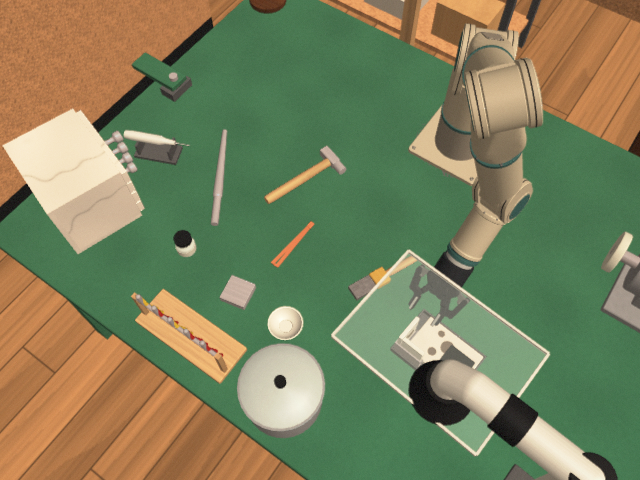

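```bash
python3 - <<'E'
from h import *
s,im=load('w20')
yw=np.radians(-6.0);ex=np.array([np.cos(yw),np.sin(yw),0]);ey=np.array([-np.sin(yw),np.cos(yw),0])
c=lambda U:((U[0]+.5)/3-.5+150,(U[1]+.5)/3-.5+60)
f=lambda P:(round(P@ex,1),round(P@ey,1))
print('steel top corner',f(pt('wrist',c((549,86)),60,s)),'A end',f(pt('wrist',c((555,538)),60,s)))
print('brick A top end outer',f(pt('wrist',c((534,396)),96,s)),'brick top corner',f(pt('wrist',(327.5,27.5),96,s)),'B end',f(pt('wrist',(143,28),96,s)))
print('foot end of channel',f(pt('wrist',c((500,638)),10,s)),'board right',f(pt('wrist',c((416,640)),25,s)),'rim outer',f(pt('wrist',c((566,212)),24,s)),f(pt('wrist',c((577,660)),24,s)))
E
```

```text
steel top corner (np.float64(589.6), np.float64(228.6)) A end (np.float64(518.9), np.float64(228.8))
brick A top end outer (np.float64(520.6), np.float64(232.2)) brick top corner (np.float64(585.1), np.float64(231.7)) B end (np.float64(584.9), np.float64(296.7))
foot end of channel (np.float64(519.6), np.float64(235.9)) board right (np.float64(515.2), np.float64(248.6)) rim outer (np.float64(593.2), np.float64(224.3)) (np.float64(512.3), np.float64(224.1))
```

The final check fits everything standing at full depth: holder corner (589.6, 228.6) against seat (588.8, 228.5), and brick V corner 4.5 and 3.1 mm inside it. I'll hand in.

```bash
python3 -c "
from bench import *
print(close_job())"
```

```text
the job is handed in; nothing more can be done
None
```

The brick and holder now stand nested and upright in the pan's back-right corner, and the job is handed in at about 32 s of the 67 s. I set the brick into the holder's channel on the open bench, then pinched the two together at leg A with the tool leaned 38° and carried them in under the hood. I lowered them into the gaps, let go and backed about 50 mm clear.

- **Position:** the last wrist picture puts the holder's V corner within about 1 mm of the seat. Its legs run parallel to the pan.
- **Nesting and depth:** the brick's V corner is 4.5 and 3.1 mm inside the holder's. The leg lengths come out right if both stand fully down, and I felt contact at the expected floor height.
- **Surroundings:** the other items look unmoved in the scene picture. The gripper is open, nothing touches it, and the contact force is near zero.
- **Disagreements:** my two estimates of the seat's sideways position differed by about 1.5 mm. I used the one taken closest to the gap, and the lowering met no side force. The first attempt at leaning the tool reached joint limits, so I turned the wrist the other way before picking the pair up.

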